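Fit the second tier of a vial carousel on its keyed shaft and set the speed

TASK

Add the second tier to the vial carousel, on the spacer sleeve that keeps it clear of the vials. Stand the sleeve, which lies on its side, upright on the bench and let go of it, then take it again from above, turn its flat to the flat of the drive shaft and lower it fully down onto the lower tier; after that seat the loose upper tier on the sleeve in the same way, and last slide the speed slider to the long mark. Leave the beaker, the dropping bottle and the glass dish where they are.

Things in the scene. Friction and masses are not known exactly. Their poses are not given: they have to be found in the camera images.
- mixer: White mixer housing fixed to the bench, 242 x 192 mm, top 36 mm high, controls towards the robot. Origin: under its middle, on the bench; x points from the controls to the shaft (axis 48 mm ahead of the origin; slider track 83 mm behind it), y along the slider track, z up. To the right, at the edge of the work, a fixed wooden case stands open, its raised lid 140 mm high.
- shaft_seat (a point): Seat of the drive shaft, an upright steel post on the mixer, 24 mm in diameter with one flat, 6 mm from the axis, along its whole length. Point: on the axis at the shoulder, 58 mm above the bench, where the sleeve comes to rest. x points from the axis square to the flat, z up. The post ends 86 mm above this point (last 6 mm tapered to 70%). It turns only stiffly (0.5 N m).
- shaft: The shaft with all it carries: its lower tier is a disc 140 mm in diameter, top 52 mm above the bench, with five capped glass vials fixed upright in it on a 50 mm radius, 20 mm in diameter, tops 82 mm above the bench. Origin: on the shaft's axis at bench height; axes as shaft_seat.
- sleeve_mid (a point): Loose aluminium sleeve, 160 g, 62 mm long, tombstone section: 40 mm between two parallel sides, a flat face 16 mm from the bore axis, a round back of 20 mm radius. Lies on the flat face. Point: on the bore axis at mid length (16 mm high lying, 31 mm upright). x along the bore (either end may be up), y between the parallel sides, z from flat face to round back.
- sleeve: The sleeve's D bore, right through: 27 mm in diameter, its flat 7.5 mm from the bore axis on the side of the outer flat face. Origin: on the outer flat face, 16 mm below sleeve_mid as it lies; axes as sleeve_mid.
- tier_hub (a point): Loose aluminium upper tier, 300 g: disc 140 mm in diameter, 8 mm thick, eight vial holes, and on its middle a hub of the sleeve's tombstone section (40 mm between parallel sides), top 52 mm above the underside; the sleeve's D bore goes right through, its flat on the hub's flat side. Lies hub up. Point: on the bore axis, 26 mm above the underside. x from the axis square to the flat, z up.
- speed_grip (a point): Black grip of the speed slider on the mixer's control panel, 24 x 18 x 30 mm (x, y, z). Point: its middle, 55 mm above the bench; the panel's face is 38 mm above the bench. x points to the shaft, whose axis lies 131 mm ahead of the track; y along the track in the direction of growing joint value; z up.
- speed (a joint): Slider's place along its 80 mm track in m: 0 at the low end (robot's right) to 0.08. Starts between 0 and 0.03. 1.5 N of friction; it stays where it is left. Nine scale lines 10 mm apart lie on the robot's side of the slot; the long mark is at 0.060, and the white line across the grip shows its place.
- beaker_mid (a point): 150 ml glass beaker, 65 x 75 x 89 mm, loose, standing behind the mixer to the left; leave it alone. Point: half-way up.
- dropper_mid (a point): Dropping bottle with red rubber teat, 42 mm in diameter, 108 mm high, loose, standing behind the mixer to the right; leave it alone. Point: half-way up.
- dish_mid (a point): Flat glass dish, 64 mm in diameter, 14 mm high, loose, lying behind the mixer; leave it alone. Point: half-way up.
Not all that is in view belongs to the job. What is meant by the sleeve is not purple, and is the smaller of those in its own colour.

How it is judged:
On the way, in this order (a step that is already met when the one before it is completed fails the run):
1. the sleeve stands upright on the bench, let go ((angle between sleeve_mid's own x axis and vertical below 0.06 rad or angle between sleeve_mid's own x axis and vertical above 3.0816 rad) and height (world z) of sleeve_mid between 0.028 and 0.034 m and contact force between sleeve and the arm below 0.1 N and contact force between sleeve and the fingers below 0.1 N), for 0.2 s.
2. the sleeve is fully down on the shaft, its flat on the shaft's flat side (z of sleeve_mid in the frame of shaft_seat between 0.0285 and 0.0335 m and horizontal distance between sleeve_mid and shaft_seat below 0.003 m and angle between the x axis of sleeve_mid and the z axis of shaft_seat, either way round below 0.06 rad and angle between the z axis of sleeve_mid and the x axis of shaft_seat, either way round below 0.2 rad), for 0.2 s.
3. the upper tier is fully down on the sleeve, its flat on the shaft's flat side (all of step 2 and z of tier_hub in the frame of shaft_seat between 0.0855 and 0.0905 m and horizontal distance between tier_hub and shaft_seat below 0.003 m and angle between tier_hub's own z axis and vertical below 0.06 rad and angle between the x axis of tier_hub and the x axis of shaft_seat, either way round below 0.2 rad), for 0.2 s.
4. the speed slider stands at the long mark (value of joint speed between 0.0565 and 0.0635 m), for 0.2 s.
At the end, for the whole second after the job is handed in: The sleeve rests on the shaft's shoulder (within 2.5 mm of fully down, 3 mm of centred, upright within 0.06 rad, flats parallel within 0.2 rad); the upper tier rests on the sleeve to the same tolerances; the speed slider is within 3.5 mm of the long mark (0.0565 to 0.0635 m); both parts are at rest (all of step 3 and all of step 4 and linear speed of each of sleeve, tier below 0.02 m/s); the robot touches nothing.
It fails at once if the beaker, the dropping bottle or the glass dish was moved by more than 20 mm (distance of any of beaker_mid, dropper_mid, dish_mid from where it was at the start of the episode above 0.02 m).
It also fails if it takes over 72 s, if anything falls off the work surface, if the arm or the gripper's body presses on something with over 40 N, if the wrist force passes 120 N, or if a joint passes its speed limit or range.

ROBOT

A 6-joint arm with a two-finger parallel gripper is mounted at the origin on a cart in front of the work surface, level with it; the furniture and walls round the work are solid. World frame = base frame: x ahead of the robot, y to its left, z up, the work surface at z = 0. Lengths are in m, angles in rad, forces in N, time in s.
With the tool pointing down it reaches from about 0.375 to 0.9 m from the base axis. Payload 3.1 kg.
Tool frame: the origin (TCP) lies at the very end of the fingers, on their centre line; the grasp point (between the pads) lies 19 mm behind it (manip.tcp_to_grasp is the distance from the TCP to the grasp point, in m); z points along the fingers, y is the line along which they close (so a half turn about z gives the same grasp; the last joint's range is limited). The gripper opens to 85 mm and grips with 20 to 120 N. Pads are 22 mm wide; open, the fingers measure 114 mm over their backs; the gripper's body (76 mm by 85 mm) begins 54 mm behind the grasp point. The pads swing forward as they close: fully open they stand 13 mm farther back than shut.
Start: joints at [-1.29, 0.527, 1.433, -0, 1.181, -0.178], TCP at [0.277, -0.56, 0.231] pointing down, gripper open.
Joint ranges: [-3.08, 3.08], [-0.75, 2.2], [0.22, 2.44], [-1.43, 4.57], [0, 2.65], [-2.85, 2.85]. Speed limits (rad/s): [2.79, 2.79, 3.14, 3.14, 3.14, 3.14].

INTERFACE

Orientations are given as a unit quaternion [x, y, z, w].
In Python, from station import manip gives the robot as it stands. The module is installed in compiled form; this text tells all that it offers.
- The arm moves only by the tool step_arm, never from a script. Its argument "commands" is one flat list of numbers, 6 for each row, row after row: the shift along the tool's x, y, z in m, then the turn, a rotation vector about the tool's x, y, z in degrees. A call has exactly 10 rows; each row is the pose to reach, as a shift and turn from the pose commanded when the call began, along the tool's axes at that moment; what a row does not reach only later rows make up. A row lasts 1/10 s, in which the tool goes at most 50 mm and 8.59 degrees, less where a joint would pass 70% of its speed; a pose out of reach is approached as far as the arm can. A call with a gripper value outside its range is refused whole. "jaw" is the opening in per cent of the stroke, from 0 (shut) to 100 (fully open), set as the call begins (left out, the last holds). The fingers move at their own pace and stop on an object; "grip_force" is the grip in N (left out, the last holds). Time passes only in rows, so rows that repeat a pose let the fingers close, or fill a call up. It gives the time, the measured TCP pose, the force, the opening and the grip force at its end, in the units of the state.
- manip.sense(): the state, without advancing time (a new reading comes with each control period).
- manip.snapshot(name): name is "scene" or "top"; returns a dict with "pixels" (400x640x3 uint8, blue, green, red), "fx", "fy", "cx", "cy" (pixels), "R" (3x3) and "t" (3): a world point X has camera coordinates R X + t. Camera axes: x right, y down, z forward; pixel columns grow to the right and rows downward; lengths in m; the calibration is good to about 2 mm. A picture is of the moment at which its call begins. There is no depth.
- manip.sign_off(): hands the job in; it is judged then, once.
The state is a dict: "t": time; "q": joint angles; "qd": joint speeds; "tau": joint torques, N m; "tcp_pos": TCP position; "tool_rot": TCP orientation; "force": force on the tool from outside, world axes, zero at the start; "ft_torque": the same for the moment, N m; "finger_gap": opening from 0.0 (shut) to 1.0 (fully open); "gripper_force": force on a finger pad.
Only numpy, scipy, OpenCV 4.12 (cv2) and the standard library are available. Lean on these libraries where they do the work, as an engineer would, in place of code of your own. Each camera call takes 0.05 s, during which the arm holds its last target. There are 200 camera calls.

## Working session

There is one attempt and no reset: what is moved stays moved. The work goes in short steps, Python scripts to look and compute and a tool call to move; the robot and the scene stay as the last step left them, time stands still between calls to the robot, and variables do not carry over. Pictures are saved under pics/ and viewed, at most 13 in all, crops included, and the job is handed in when it is done.

Besides the shell and the picture viewer there is one more tool, called after ">>>" as name(argument=value, ...) on one line, values as JSON. step_arm: Moves the arm, as the interface text tells. Its arguments: {"type":"object","properties":{"commands":{"type":"array","items":{"type":"number"}},"jaw":{"type":"number"},"grip_force":{"type":"number"}},"required":["commands"]}

```bash
mkdir -p pics; cat > h.py <<'E'
import numpy as np, cv2, pickle
from station import manip
from scipy.spatial.transform import Rotation as Rn
def snap(name,fn):
    s=manip.snapshot(name); s={k:np.array(v) if k in('pixels','R','t') else v for k,v in s.items()}
    pickle.dump(s,open(f'{fn}.pkl','wb')); cv2.imwrite(f'pics/{fn}.png',s['pixels']); return s
def load(fn): return pickle.load(open(f'{fn}.pkl','rb'))
def back(s,u,v,z):
    d=s['R'].T@np.array([(u-s['cx'])/s['fx'],(v-s['cy'])/s['fy'],1]); c=-s['R'].T@s['t']
    return c+d*(z-c[2])/d[2]
def proj(s,X):
    p=s['R']@np.array(X,float)+s['t']; return np.array([s['fx']*p[0]/p[2]+s['cx'],s['fy']*p[1]/p[2]+s['cy']])
def crop(s,x0,y0,x1,y1,k,fn):
    cv2.imwrite(f'pics/{fn}.png',cv2.resize(s['pixels'][y0:y1,x0:x1],None,fx=k,fy=k,interpolation=cv2.INTER_CUBIC))
E
python3 - <<'E'
from h import *
a=snap('scene','s0');b=snap('top','t0')
for s in(a,b): print(-s['R'].T@s['t'],s['R'],s['fx'],s['cx'],s['cy'])
print(manip.sense()['tool_rot'],manip.sense()['t'])
print(Rn.from_quat(manip.sense()['tool_rot']).as_matrix())
E
```

```text
[0.05420653 0.95800794 0.69144143] [[-8.75718507e-01 -4.82821950e-01  2.47544785e-04]
 [-2.34749906e-01  4.25329601e-01 -8.74063620e-01]
 [ 4.21911814e-01 -7.65491799e-01 -4.85811411e-01]] 408.262584461008 319.7811723876353 207.08938352950258
[4.58644207e-01 6.57655258e-04 1.04901189e+00] [[-0.01048541 -0.99964402  0.0245336 ]
 [-0.99471485  0.00792131 -0.10237006]
 [ 0.10213928 -0.02547733 -0.9944438 ]] 415.6457299565441 317.98025196947384 196.73500291154753
[ 9.73804193e-01  2.27386102e-01 -5.27097720e-05 -9.75557091e-04] 0.1
[[ 8.96591115e-01  4.42858977e-01 -5.46314243e-04]
 [ 4.42859183e-01 -8.96589217e-01  1.87603223e-03]
 [ 3.40998255e-04 -1.92397411e-03 -9.99998091e-01]]
```

View pics/s0.png

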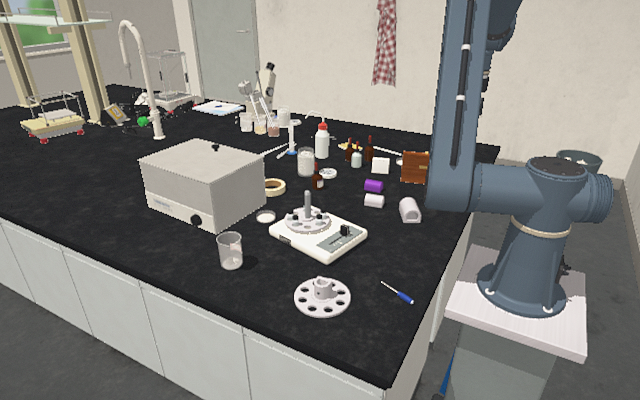

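View pics/t0.png

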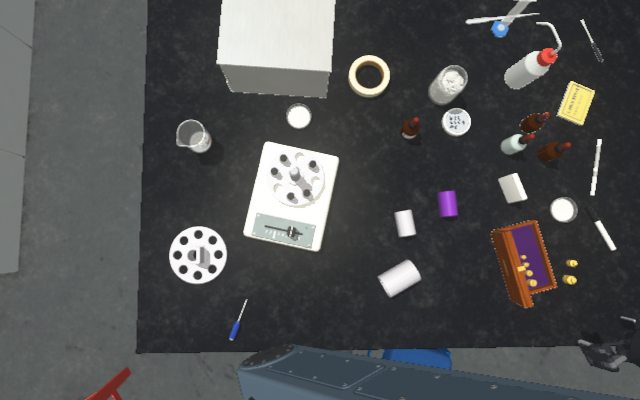

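The top view shows the small sleeve at (405,223), a larger decoy at (399,278), the tier at (198,255), the mixer at (292,197) with its shaft near (296,178), and the slider grip near (294,233). I'll enlarge these.

```bash
python3 - <<'E'
from h import *
b=load('t0');a=load('s0')
P=b['pixels'];Q=a['pixels']
z=lambda I,x0,y0,w,h,W,H:cv2.resize(I[y0:y0+h,x0:x0+w],(W,H),interpolation=cv2.INTER_CUBIC)
im=np.zeros((600,800,3),np.uint8)
im[:,:500]=z(P,242,136,100,120,500,600)     # x5
im[:300,500:]=z(P,385,203,40,40,300,300)    # x7.5
im[300:,500:]=z(P,165,220,70,70,300,300)    # x4.2857
cv2.imwrite('pics/c1.png',im)
im=np.zeros((600,800,3),np.uint8)
im[:,:500]=z(Q,265,185,110,132,500,600)  # x4.545
im[:300,500:]=z(Q,355,180,40,40,300,300)
cv2.imwrite('pics/c2.png',im)
E
```

```text
(no output)
```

View pics/c1.png

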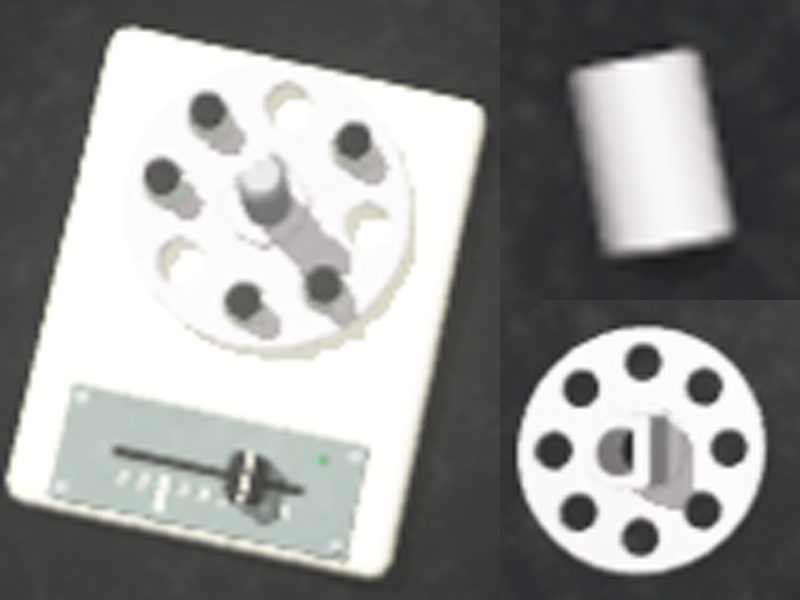

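View pics/c2.png

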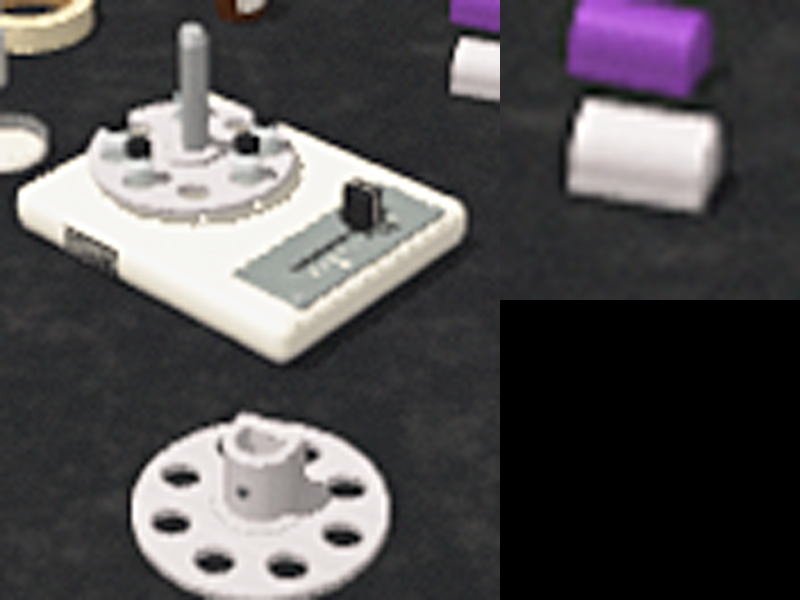

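The crops show five black vial caps at (208,110), (355,140), (163,178), (245,300) and (325,285), three empty holes, the slider's white line near (246,475), and the long mark at (161,492). The sleeve's corners are at (572,75), (697,50), (735,233) and (608,255). The hub's flat seems to face right in the image. Next I'll work out positions from these and enlarge the hub and shaft.

```bash
python3 - <<'E'
from h import *
b=load('t0');a=load('s0')
M=lambda x,y:(242+x/5,136+y/5); S=lambda x,y:(385+(x-500)/7.5,203+y/7.5); T=lambda x,y:(165+(x-500)*70/300,220+(y-300)*70/300)
caps=np.array([back(b,*M(*p),.082) for p in[(208,110),(355,140),(325,285),(245,300),(163,178)]])[:,:2]
from scipy.optimize import least_squares
c=least_squares(lambda p:np.hypot(*(caps-p).T)-.05,caps.mean(0)).x
print('shaft',c,'ang',np.degrees(np.arctan2(*(caps-c).T[::-1])),np.hypot(*(caps-c).T))
tip=back(b,*M(263,168),.144);print('tip top',tip)
print('disc',back(b,*M(268,208),.052))
for e in[((75,385),(370,450)),((125,25),(485,105))]:
  z=.038 if e[0][1]>300 else .036
  p,q=[back(b,*M(*v),z)for v in e];print('edge dir(y)',np.degrees(np.arctan2(*(p-q)[[1,0]])))
print('grip line',back(b,*M(245,462),.07),back(b,*M(246,500),.038),'long',back(b,*M(162,480),.038),back(b,*M(162,507),.038),'slot ends',back(b,*M(115,450),.038),back(b,*M(302,490),.038))
sc=[back(b,*S(*p),.016)for p in[(572,75),(697,50),(735,233),(608,255)]]
print('sleeve corners',sc,'mid',np.mean(sc,0));d=(sc[0]+sc[1]-sc[2]-sc[3])/2;print('axis',np.degrees(np.arctan2(d[1],d[0])),np.hypot(*d[:2]),np.hypot(*(sc[0]-sc[1])[:2]))
th=np.array([back(b,*T(*p),.008) for p in[(729,448),(704,386),(643,362),(581,388),(553,450),(578,512),(640,537),(703,511)]])
print('tier',th.mean(0),back(b,*T(642,450),.008),np.degrees(np.arctan2(*(th-th.mean(0)).T[[1,0]])),np.hypot(*(th-th.mean(0)).T[:2]))
for n,s,X in(('tip',a,(*c,.144)),('tip',b,(*c,.144))):print(n,proj(s,X))
z=lambda I,x0,y0,w,h,W,H:cv2.resize(I[y0:y0+h,x0:x0+w],(W,H),interpolation=cv2.INTER_CUBIC)
im=np.hstack([z(b['pixels'],284,161,25,37,400,592),z(b['pixels'],187,240,25,37,400,592)]);cv2.imwrite('pics/c3.png',im)
im=np.hstack([z(a['pixels'],294,187,25,37,400,592),z(a['pixels'],308,270,32,47,400,592)]);cv2.imwrite('pics/c4.png',im)
E
```

```text
shaft [0.60881898 0.02843569] ang [  33.52906691  -57.1909772  -147.2350146   167.8393699    79.2070777 ] [0.04988127 0.04951931 0.04978266 0.04974099 0.04959128]
tip top [0.61205166 0.02832196 0.144     ]
disc [0.60803458 0.02880931 0.052     ]
edge dir(y) 77.0433881047142
edge dir(y) 76.95834425416211
grip line [0.48501543 0.03968284 0.07      ] [0.46753765 0.04054594 0.038     ] long [0.4775869  0.08108704 0.038     ] [0.46458764 0.08108414 0.038     ] slot ends [0.49229106 0.10379347 0.038     ] [0.47208069 0.01344345 0.038     ]
sleeve corners [array([ 0.52233535, -0.21701909,  0.016     ]), array([ 0.53031947, -0.2592172 ,  0.016     ]), array([ 0.4693247, -0.2698637,  0.016    ]), array([ 0.46249281, -0.22725142,  0.016     ])] mid [ 0.49611808 -0.24333785  0.016     ]
axis 9.803041666312927 0.06131391229435762 0.04294678924601264
tier [0.42407638 0.2713924  0.008     ] [0.42351987 0.27105827 0.008     ] [-8.99788251e+01 -4.46219146e+01  4.76210999e-02  4.49926495e+01
  8.99750000e+01  1.34943052e+02 -1.79854536e+02 -1.34915384e+02] [0.05008872 0.05015368 0.04987008 0.0499035  0.05045914 0.05003209
 0.04991054 0.05048602]
tip [307.3122016  191.22730275]
tip [294.5552226  171.05184779]
```

View pics/c3.png

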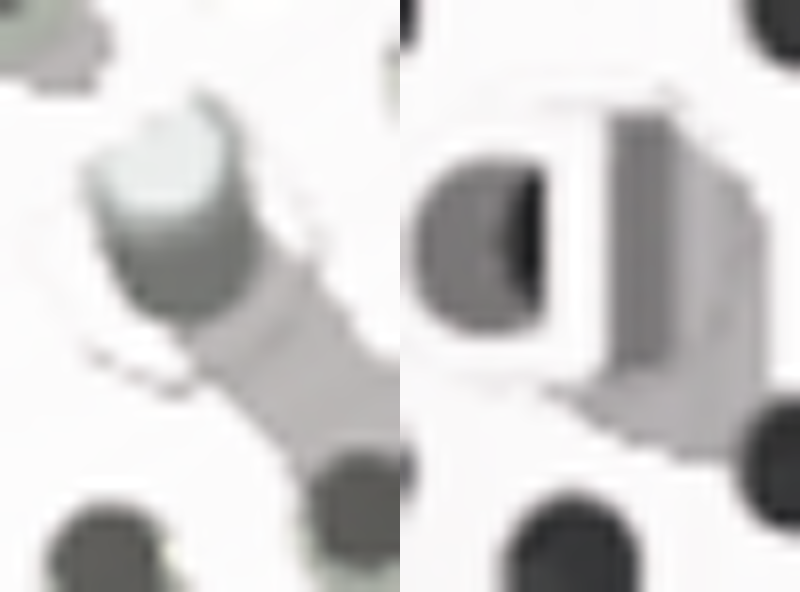

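View pics/c4.png

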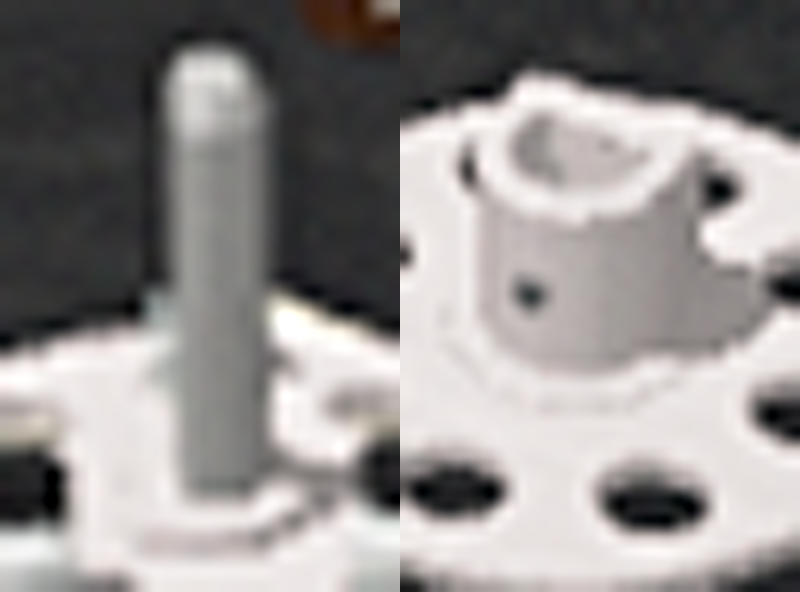

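The shaft's flat faces about +33° in world yaw: its top is cut off at the upper left, and this matches the 45° hole pattern. The tier's flat faces −90°. Next I'll compute the grasp moves. I'll grip the sleeve across its parallel sides with the hand leaning 30° towards the robot, then rotate it 90° to stand it up.

```bash
cat >> h.py <<'E'
def frame(lean,yaw,yyaw_sign=1):
    "tool z leaning: fingers point down, tips displaced by 'lean' deg toward yaw; y = yaw-90 (sign flips)"
    l,w=np.radians([lean,yaw]); u=np.array([np.cos(w),np.sin(w),0]); z=np.sin(l)*u+[0,0,-np.cos(l)]
    y=yyaw_sign*np.array([np.sin(w),-np.cos(w),0]); return np.column_stack([np.cross(y,z),y,z])
def plan(seq):
    "seq of (grasp point, R) -> shift mm & rotvec deg from previous"
    st=manip.sense(); p=np.array(st['tcp_pos']);R=Rn.from_quat(st['tool_rot']).as_matrix()
    print('t',st['t'],'tcp',p.round(4),'q',np.round(st['q'],3),'gap',st['finger_gap'],'F',np.round(st['force'],1))
    for g,R2 in seq:
        p2=np.array(g)+.019*R2[:,2]
        print((R.T@(p2-p)).round(4),np.degrees(Rn.from_matrix(R.T@R2).as_rotvec()).round(2)); p,R=p2,R2
E
python3 - <<'E'
from h import *
R=frame(30,9.8); u=np.array([np.cos(np.radians(9.8)),np.sin(np.radians(9.8)),0])
g=np.array([.4955,-.2445,.024])-.007*u
plan([(g-R[:,2]*.17,R),(g-R[:,2]*.06,R),(g,R)])
E
```

```text
t 0.1 tcp [ 0.2766 -0.5597  0.2304] q [-1.29   0.528  1.434 -0.     1.181 -0.178] gap 0.9957429872244266 F [-0.8  0.4  0.1]
[ 0.2567 -0.209   0.0762] [-4.43 29.79 16.08]
[-0.    0.    0.11] [0. 0. 0.]
[ 0.   -0.    0.06] [0. 0. 0.]
```

>>> step_arm(commands=[0.0257,-0.0209,0.0076,-0.44,2.98,1.61,0.0513,-0.0418,0.0152,-0.89,5.96,3.22,0.077,-0.0627,0.0229,-1.33,8.94,4.82,0.1027,-0.0836,0.0305,-1.77,11.9,6.43,0.1284,-0.1045,0.0381,-2.2,14.9,8.04,0.154,-0.1254,0.0457,-2.66,17.9,9.65,0.1797,-0.1463,0.0533,-3.1,20.9,11.26,0.2054,-0.1672,0.061,-3.54,23.8,12.86,0.231,-0.1881,0.0686,-3.99,26.8,14.47,0.2567,-0.209,0.0762,-4.43,29.79,16.08], jaw=68, grip_force=60)

```text
t: 1.1
tcp_pos: [0.4147, -0.2584, 0.155]
tool_rot: [0.962, 0.082, 0.259, -0.021]
force: [1.1, 1.0, 0.6]
finger_gap: 0.677
gripper_force: 0.0
```

>>> step_arm(commands=[0,0,0,0,0,0,0,0,0.015,0,0,0,0,0,0.03,0,0,0,0,0,0.05,0,0,0,0,0,0.07,0,0,0,0,0,0.085,0,0,0,0,0,0.1,0,0,0,0,0,0.11,0,0,0,0,0,0.11,0,0,0,0,0,0.11,0,0,0])

```text
t: 2.1
tcp_pos: [0.4688, -0.2507, 0.0598]
tool_rot: [0.962, 0.083, 0.258, -0.021]
force: [-0.4, 0.1, 1.0]
finger_gap: 0.682
gripper_force: 0.0
```

```bash
python3 - <<'E'
from h import *
R=frame(30,9.8); u=np.array([np.cos(np.radians(9.8)),np.sin(np.radians(9.8)),0])
g=np.array([.4955,-.2445,.024])-.007*u
plan([(g,R)])
a=snap('scene','s1');b=snap('top','t1')
z=lambda I,x0,y0,w,h,W,H:cv2.resize(I[y0:y0+h,x0:x0+w],(W,H),interpolation=cv2.INTER_CUBIC)
cv2.imwrite('pics/c5.png',np.hstack([z(b['pixels'],350,180,100,120,400,480),z(a['pixels'],340,150,83,100,400,480)]))
E
```

```text
t 2.1 tcp [ 0.4688 -0.2507  0.0598] q [-0.972  0.701  2.084  1.341  0.485 -0.827] gap 0.6822075177321136 F [-0.4  0.1  1. ]
[-0.0003 -0.0017  0.0602] [ 0.12 -0.01  0.07]
```

View pics/c5.png

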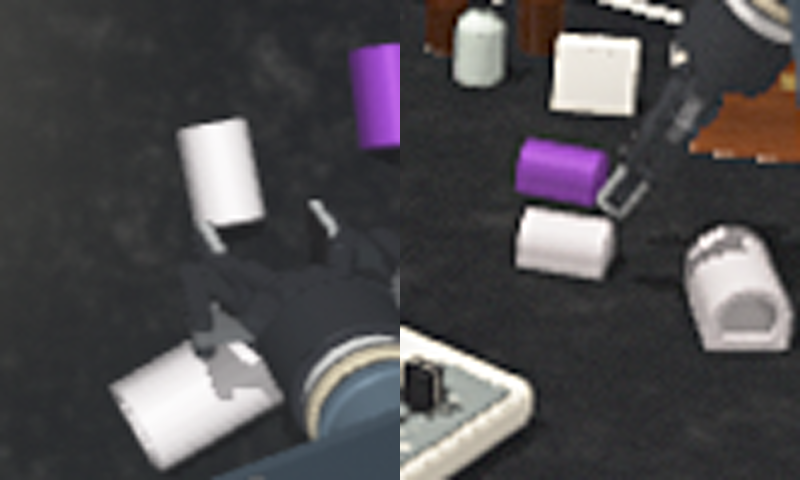

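The crop shows the pads at (208,237) and (322,217) straddling the sleeve's axis line, higher than the sleeve. I'll check the parallax in numbers.

```bash
python3 - <<'E'
from h import *
b=load('t1')
for z in(.06,.075,.09):print(z,back(b,416.25,236.75,z))
R=Rn.from_quat(manip.sense()['tool_rot']).as_matrix();p=np.array(manip.sense()['tcp_pos'])
for k in(0,.01,.02,.03):print(k,proj(b,p-k*R[:,2]))
sl=[back(b,350+x/4,180+y/4,.016) for x,y in[(180,130),(245,120),(264,216),(200,228)]];print(np.mean(sl,0),sl)
E
```

```text
0.06 [ 0.46250436 -0.25791927  0.06      ]
0.075 [ 0.46244581 -0.25399752  0.075     ]
0.09 [ 0.46238726 -0.25007578  0.09      ]
0 [413.16197877 234.18727857]
0.01 [414.50488396 236.23539335]
0.02 [415.87290205 238.32180875]
0.03 [417.26674413 240.44760927]
[ 0.49625933 -0.24374832  0.016     ] [array([ 0.5235781 , -0.21806113,  0.016     ]), array([ 0.52948338, -0.25914709,  0.016     ]), array([ 0.46949854, -0.26903419,  0.016     ]), array([ 0.4624773 , -0.22875087,  0.016     ])]
```

>>> step_arm(commands=[0,-0.0017,0.006,0,0,0,0,-0.0017,0.013,0,0,0,0,-0.0017,0.02,0,0,0,0,-0.0017,0.027,0,0,0,0,-0.0017,0.034,0,0,0,0,-0.0017,0.041,0,0,0,0,-0.0017,0.048,0,0,0,0,-0.0017,0.054,0,0,0,0,-0.0017,0.06,0,0,0,0,-0.0017,0.06,0,0,0])

```text
t: 3.2
tcp_pos: [0.4982, -0.2432, 0.0072]
tool_rot: [0.962, 0.083, 0.258, -0.021]
force: [0.7, -0.1, 0.2]
finger_gap: 0.682
gripper_force: 0.0
```

>>> step_arm(commands=[0,0,0,0,0,0,0,0,0,0,0,0,0,0,0,0,0,0,0,0,0,0,0,0,0,0,0,0,0,0,0,0,0,0,0,0,0,0,0,0,0,0,0,0,0,0,0,0,0,0,0,0,0,0,0,0,0,0,0,0], jaw=0, grip_force=60)

```text
t: 4.2
tcp_pos: [0.4977, -0.2433, 0.0082]
tool_rot: [0.962, 0.083, 0.258, -0.021]
force: [-3.2, 0.6, 5.3]
finger_gap: 0.449
gripper_force: 61.1
```

```bash
python3 - <<'E'
from h import *
R=frame(30,9.8); g=np.array([.4955,-.2445,.024])-.007*np.array([.985,.17,0])
R2=frame(-60,0); d=np.array([.46,-.13,.038])
plan([(g+[0,0,.15],R),(d+[0,0,.15],frame(-15,0)),(d+[0,0,.10],R2),(d+[0,0,.01],R2)])
E
```

```text
t 4.2 tcp [ 0.4977 -0.2433  0.0082] q [-0.906  0.825  2.043  1.563  0.455 -1.006] gap 0.4491708188638679 F [-3.2  0.6  5.3]
[ 0.0748  0.0011 -0.1292] [ 0.11 -0.02  0.05]
[-0.0137 -0.1197 -0.0219] [ -1.31 -44.89   9.97]
[-0.0005  0.      0.0427] [  0. -45.   0.]
[0.0779 0.     0.045 ] [0. 0. 0.]
```

>>> step_arm(commands=[0.01,0,-0.0172,0,0,0,0.02,0,-0.0345,0,0,0,0.03,0,-0.0517,0,0,0,0.04,0,-0.069,0,0,0,0.05,0,-0.0862,0,0,0,0.06,0,-0.104,0,0,0,0.07,0,-0.121,0,0,0,0.075,0,-0.129,0,0,0,0.075,0,-0.129,0,0,0,0.075,0,-0.129,0,0,0])

```text
t: 5.2
tcp_pos: [0.4982, -0.2428, 0.1568]
tool_rot: [0.962, 0.083, 0.258, -0.021]
force: [-0.2, 0.7, -1.2]
finger_gap: 0.44
gripper_force: 60.9
```

>>> step_arm(commands=[-0.0014,-0.012,-0.0022,-0.13,-4.5,1,-0.0027,-0.024,-0.0044,-0.26,-9,2,-0.004,-0.036,-0.0066,-0.39,-13.5,3,-0.0055,-0.048,-0.0088,-0.52,-18,4,-0.0069,-0.06,-0.011,-0.66,-22.5,5,-0.0082,-0.072,-0.0131,-0.8,-27,6,-0.0096,-0.084,-0.0153,-0.92,-31.5,7,-0.011,-0.096,-0.0175,-1.05,-36,8,-0.0123,-0.108,-0.0197,-1.18,-40.4,9,-0.0137,-0.12,-0.0219,-1.31,-44.9,10])

```text
t: 6.2
tcp_pos: [0.4548, -0.1276, 0.168]
tool_rot: [0.991, -0.001, -0.133, 0.0]
force: [0.7, -0.2, -1.7]
finger_gap: 0.448
gripper_force: 60.8
```

```bash
python3 - <<'E'
from h import *
R2=frame(-60,0); d=np.array([.46,-.13,.038])
plan([(d+[0,0,.10],R2),(d+[0,0,.01],R2)])
E
```

```text
t 6.2 tcp [ 0.4548 -0.1276  0.168 ] q [-0.439  0.525  1.699 -0.122  1.162  1.195] gap 0.4477751650787507 F [ 0.7 -0.2 -1.7]
[-0.0005  0.0024  0.0411] [-2.000e-02 -4.474e+01 -6.000e-02]
[0.0779 0.     0.045 ] [0. 0. 0.]
```

>>> step_arm(commands=[0,0,0.0041,0,-4.5,0,0,0,0.0082,0,-9,0,0,0,0.0123,0,-13.4,0,0,0.001,0.0164,0,-17.9,0,0,0.001,0.0205,0,-22.4,0,0,0.001,0.0247,0,-26.8,0,0,0.0015,0.0288,0,-31.3,0,0,0.002,0.0329,0,-35.8,0,0,0.0024,0.037,0,-40.3,0,0,0.0024,0.0411,0,-44.75,0])

```text
t: 7.2
tcp_pos: [0.4447, -0.1307, 0.1274]
tool_rot: [0.866, -0.0, -0.5, -0.0]
force: [0.1, 0.0, -0.7]
finger_gap: 0.444
gripper_force: 60.9
```

```bash
python3 - <<'E'
from h import *
R2=frame(-60,0); d=np.array([.46,-.13,.038])
plan([(d+[0,0,.01],R2)])
a=snap('scene','s2');b=snap('top','t2')
z=lambda I,x0,y0,w,h,W,H:cv2.resize(I[y0:y0+h,x0:x0+w],(W,H),interpolation=cv2.INTER_CUBIC)
cv2.imwrite('pics/c6.png',np.hstack([z(b['pixels'],325,100,100,150,400,600),z(a['pixels'],300,120,100,150,400,600)]))
E
```

```text
t 7.2 tcp [ 0.4447 -0.1307  0.1274] q [-0.341  0.951  1.319 -0.307  1.877  1.3  ] gap 0.44371919740138777 F [ 0.1  0.  -0.7]
[ 0.0764 -0.0007  0.0455] [-0.05 -0.06  0.  ]
```

View pics/c6.png

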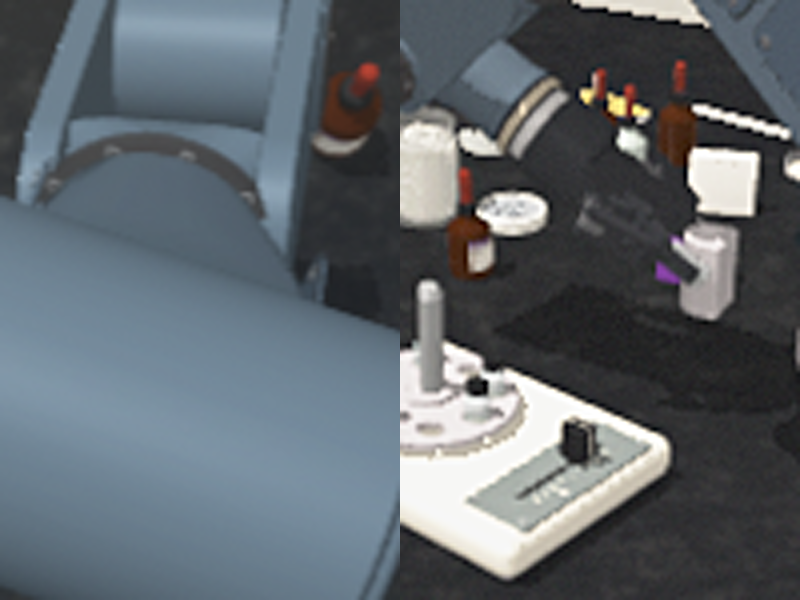

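The scene crop shows the sleeve held upright at about (710,265), with its flat towards the robot and the hand well clear of the bottle. Lowering it now.

>>> step_arm(commands=[0.0085,0,0.005,0,0,0,0.017,0,0.01,0,0,0,0.0255,0,0.015,0,0,0,0.034,0,0.02,0,0,0,0.0425,0,0.025,0,0,0,0.051,0,0.03,0,0,0,0.0595,0,0.035,0,0,0,0.068,-0.0007,0.04,0,0,0,0.0764,-0.0007,0.0455,0,0,0,0.0764,-0.0007,0.0455,0,0,0])

```text
t: 8.3
tcp_pos: [0.4433, -0.1303, 0.039]
tool_rot: [0.867, -0.0, -0.499, 0.0]
force: [0.1, 0.8, -1.1]
finger_gap: 0.442
gripper_force: 61.0
```

>>> step_arm(commands=[0,0,0,0,0,0,0.0009,0,0.0005,0,0,0,0.0017,0,0.001,0,0,0,0.0026,0,0.0015,0,0,0,0.0035,0,0.002,0,0,0,0.0043,0,0.0025,0,0,0,0.0052,0,0.003,0,0,0,0.0052,0,0.003,0,0,0,0.0052,0,0.003,0,0,0,0.0052,0,0.003,0,0,0])

```text
t: 9.3
tcp_pos: [0.4441, -0.1306, 0.0344]
tool_rot: [0.867, -0.001, -0.498, 0.001]
force: [0.9, -0.3, -0.5]
finger_gap: 0.445
gripper_force: 61.0
```

```bash
python3 - <<'E'
from h import *
R2=frame(-60,0); d=np.array([.46,-.13,.038])
plan([(d,R2)]); s=snap('scene','s3')
cv2.imwrite('pics/c7.png',cv2.resize(s['pixels'][180:240,360:420],None,fx=8,fy=8,interpolation=cv2.INTER_CUBIC))
print(proj(s,[.46,-.13,0]))
E
```

```text
t 9.3 tcp [ 0.4441 -0.1306  0.0344] q [-0.341  1.086  1.306 -0.299  1.758  1.339] gap 0.4446176333718051 F [ 0.9 -0.3 -0.5]
[ 0.0048 -0.0006  0.0034] [ 0.03 -0.27 -0.1 ]
[371.510049   221.20872479]
```

>>> step_arm(commands=[0.0005,0,0.0003,0,0,0,0.001,0,0.0006,0,0,0,0.0015,0,0.0009,0,0,0,0.002,0,0.0012,0,0,0,0.0025,0,0.0015,0,0,0,0.003,0,0.0018,0,0,0,0.0032,0,0.0019,0,0,0,0.0034,0,0.002,0,0,0,0.0034,0,0.002,0,0,0,0.0034,0,0.002,0,0,0])

```text
t: 10.35
tcp_pos: [0.444, -0.1306, 0.0326]
tool_rot: [0.867, -0.001, -0.499, 0.001]
force: [2.3, -0.7, 8.6]
finger_gap: 0.443
gripper_force: 61.7
```

>>> step_arm(commands=[0.0004,0,0.0002,0,0,0,0.0008,0,0.0004,0,0,0,0.0011,0,0.0006,0,0,0,0.0013,0,0.0008,0,0,0,0.0017,0,0.001,0,0,0,0.0017,0,0.001,0,0,0,0.0017,0,0.001,0,0,0,0.0017,0,0.001,0,0,0,0.0017,0,0.001,0,0,0,0.0017,0,0.001,0,0,0])

```text
t: 11.35
tcp_pos: [0.444, -0.1306, 0.0326]
tool_rot: [0.866, -0.001, -0.5, 0.001]
force: [3.4, 0.9, 13.8]
finger_gap: 0.444
gripper_force: 62.1
```

>>> step_arm(commands=[-0.002,0,-0.0012,0,0,0,-0.002,0,-0.0012,0,0,0,-0.002,0,-0.0012,0,0,0,-0.002,0,-0.0012,0,0,0,-0.002,0,-0.0012,0,0,0,-0.002,0,-0.0012,0,0,0,-0.002,0,-0.0012,0,0,0,-0.002,0,-0.0012,0,0,0,-0.002,0,-0.0012,0,0,0,-0.002,0,-0.0012,0,0,0], jaw=80)

```text
t: 12.35
tcp_pos: [0.4441, -0.1306, 0.0308]
tool_rot: [0.867, -0.001, -0.498, 0.001]
force: [-0.9, 0.3, 0.3]
finger_gap: 0.799
gripper_force: 0.0
```

>>> step_arm(commands=[0,0,-0.01,0,0,0,0,0,-0.02,0,0,0,0,0,-0.035,0,0,0,0,0,-0.05,0,0,0,-0.01,0,-0.07,0,0,0,-0.03,0,-0.09,0,0,0,-0.05,0,-0.11,0,0,0,-0.075,0,-0.13,0,0,0,-0.1,0,-0.14,0,0,0,-0.12,0,-0.15,0,0,0])

```text
t: 13.35
tcp_pos: [0.5138, -0.1303, 0.2122]
tool_rot: [0.868, -0.001, -0.497, 0.001]
force: [0.3, 0.2, 0.4]
finger_gap: 0.798
gripper_force: 0.0
```

```bash
python3 - <<'E'
from h import *
plan([(np.array([.46,-.13,.17]),frame(0,0)),(np.array([.46,-.13,.052]),frame(0,0))]); s=snap('scene','s3');b=snap('top','t3')
z=lambda I,x0,y0,w,h,W,H:cv2.resize(I[y0:y0+h,x0:x0+w],(W,H),interpolation=cv2.INTER_CUBIC)
cv2.imwrite('pics/c7.png',np.hstack([z(s['pixels'],345,185,50,50,400,400),z(b['pixels'],345,205,50,50,400,400)]))
print(proj(s,[.46,-.13,0]),proj(b,[.46,-.13,.062]))
E
```

```text
t 13.35 tcp [ 0.5138 -0.1303  0.2122] q [-0.31   0.917  1.093 -0.316  2.128  1.241] gap 0.7984099453021742 F [0.3 0.2 0.4]
[ 0.0256 -0.0004  0.0774] [ 0.12 59.6  -0.09]
[0.    0.    0.118] [0. 0. 0.]
[371.510049   221.20872479] [362.87104353 238.36597119]
```

View pics/c7.png

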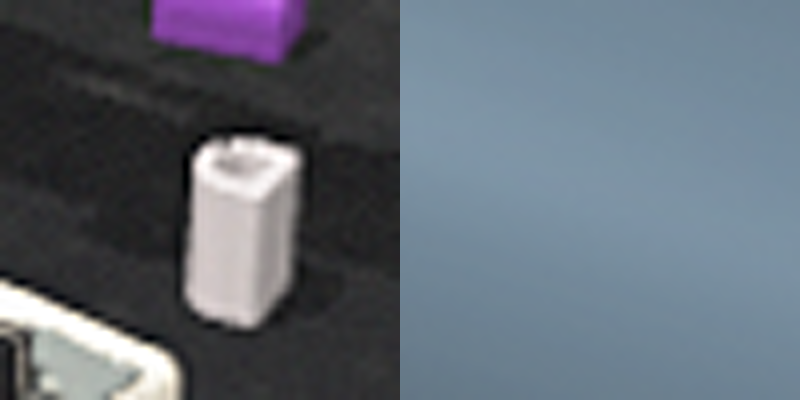

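The sleeve stands free and upright, with its top outline at (192–303, 137–207) and its base corner near (245,325). I'll fit its position by model.

```bash
python3 - <<'E'
from h import *
from scipy.optimize import least_squares
s=load('s3'); th=np.linspace(-np.pi/2,np.pi/2,19)
out=np.vstack([[-.016,-.02],[-.016,.02],np.c_[.02*np.cos(th),.02*np.sin(th)]])
def ext(p):
    pts=np.array([proj(s,[p[0]+a,p[1]+c,z]) for a,c in out for z in(0,.062)]); return np.array([pts[:,0].min(),pts[:,0].max(),pts[:,1].min(),pts[:,1].max()])
m=np.array([345+190/8,345+303/8,185+137/8,185+327/8])-.5*0
r=least_squares(lambda p:ext(p)-m,[.455,-.13]);print(r.x,r.fun,ext([.452,-.1306])-m)
x,y=.452,-.1306
plan([(np.array([x,y,.17]),frame(0,0)),(np.array([x,y,.052]),frame(0,0))])
E
```

```text
[ 0.44937083 -0.13191707] [-0.13082866  0.12846035  0.06743164 -0.06803535] [-1.02990319 -0.78829573  0.05023171 -0.08717352]
t 13.45 tcp [ 0.5146 -0.1306  0.2135] q [-0.31   0.914  1.092 -0.316  2.127  1.242] gap 0.7961854032027669 F [0.1 0.  0.8]
[ 0.0219 -0.0002  0.0857] [ 0.21 59.37 -0.15]
[0.    0.    0.118] [0. 0. 0.]
```

>>> step_arm(commands=[0.002,0,0.005,0,6,0,0.004,0,0.012,0,12,0,0.006,0,0.02,0,18,0,0.008,0,0.03,0,24,0,0.01,0,0.04,0,30,0,0.012,0,0.05,0.1,36,0,0.015,0,0.06,0.1,42,0,0.017,0,0.07,0.2,48,-0.1,0.019,0,0.08,0.2,54,-0.1,0.0216,0.0002,0.0862,0.21,59.4,-0.15])

```text
t: 14.45
tcp_pos: [0.4485, -0.1301, 0.1475]
tool_rot: [1.0, -0.0, -0.002, -0.001]
force: [-0.1, 0.0, -1.2]
finger_gap: 0.8
gripper_force: 0.0
```

```bash
python3 - <<'E'
from h import *
plan([(np.array([.451,-.131,.052]),frame(0,0))])
E
```

```text
t 14.45 tcp [ 0.4485 -0.1301  0.1475] q [-5.230e-01  4.560e-01  1.902e+00  1.000e-03  7.880e-01  1.047e+00] gap 0.7999449022475522 F [-0.1  0.  -1.2]
[0.0029 0.0013 0.1145] [-0.16  0.19 -0.02]
```

>>> step_arm(commands=[0.0005,0.001,0.012,0,0,0,0.001,0.001,0.025,0,0,0,0.0015,0.001,0.04,0,0,0,0.002,0.001,0.055,0,0,0,0.002,0.001,0.07,0,0,0,0.0025,0.001,0.085,0,0,0,0.0025,0.001,0.095,0,0,0,0.0025,0.001,0.105,0,0,0,0.0025,0.001,0.1145,0,0,0,0.0025,0.001,0.1145,0,0,0])

```text
t: 15.45
tcp_pos: [0.4508, -0.131, 0.0323]
tool_rot: [1.0, -0.0, -0.004, -0.002]
force: [-0.4, -0.3, -0.5]
finger_gap: 0.797
gripper_force: 0.0
```

>>> step_arm(commands=[0,0,0,0,0,0,0,0,0,0,0,0,0,0,0,0,0,0,0,0,0,0,0,0,0,0,0,0,0,0,0,0,0,0,0,0,0,0,0,0,0,0,0,0,0,0,0,0,0,0,0,0,0,0,0,0,0,0,0,0], jaw=0, grip_force=60)

```text
t: 16.45
tcp_pos: [0.4517, -0.1314, 0.034]
tool_rot: [1.0, -0.0, -0.002, -0.001]
force: [0.2, 1.0, 5.7]
finger_gap: 0.456
gripper_force: 60.9
```

>>> step_arm(commands=[0,0,-0.01,0,0,0,0,0,-0.025,0,0,0,0,0,-0.045,0,0,0,0,0,-0.07,0,0,0,0,0,-0.095,0,0,0,0,0,-0.12,0,0,0,0,0,-0.14,0,0,0,0,0,-0.155,0,0,0,0,0,-0.16,0,0,0,0,0,-0.16,0,0,0])

```text
t: 17.45
tcp_pos: [0.4524, -0.1317, 0.1941]
tool_rot: [1.0, -0.0, -0.002, -0.001]
force: [0.5, -0.2, -1.0]
finger_gap: 0.459
gripper_force: 60.6
```

```bash
python3 - <<'E'
from h import *
g=np.array([.6088,.0284])
R=frame(0,33.2+180) # y = yaw-90 = 123.2
plan([(np.array([.52,-.09,.22]),frame(0,107)),(np.array([*g,.25]),R)])
s=snap('scene','s4')
E
```

```text
t 17.45 tcp [ 0.4524 -0.1317  0.1941] q [-5.210e-01  3.810e-01  1.846e+00 -1.000e-03  9.200e-01  1.051e+00] gap 0.4589492787875626 F [ 0.5 -0.2 -1. ]
[ 0.0676 -0.0417 -0.0072] [-3.1000e-01  8.0000e-02 -1.0701e+02]
[ 0.0873  0.1195 -0.03  ] [  -0.    -0.  -106.2]
```

>>> step_arm(commands=[0.0068,-0.0042,-0.0025,0,0,-8,0.0135,-0.0083,-0.005,0,0,-16,0.0203,-0.0125,-0.0075,0,0,-24,0.027,-0.0167,-0.01,0,0,-32,0.0338,-0.0209,-0.0125,-0.1,0,-40,0.0406,-0.025,-0.015,-0.1,0,-48,0.0473,-0.0292,-0.0175,-0.2,0,-56,0.054,-0.0334,-0.02,-0.2,0,-64,0.0608,-0.0375,-0.0225,-0.3,0,-72,0.0676,-0.0417,-0.025,-0.3,0,-80])

```text
t: 18.5
tcp_pos: [0.5194, -0.0895, 0.2166]
tool_rot: [0.764, 0.645, -0.002, -0.002]
force: [-0.1, 0.2, -1.1]
finger_gap: 0.454
gripper_force: 60.5
```

```bash
python3 - <<'E'
from h import *
plan([(np.array([.57,-.03,.24]),frame(0,150)),(np.array([.6088,.0284,.24]),frame(0,213.2))])
E
```

```text
t 18.5 tcp [ 0.5194 -0.0895  0.2166] q [-0.382  0.418  1.689 -0.002  1.04  -0.212] gap 0.4536166059422807 F [-0.1  0.2 -1.1]
[ 0.0672  0.0399 -0.0047] [ -0.32  -0.15 -69.68]
[-0.0044  0.07    0.    ] [  0.    0.  -63.2]
```

>>> step_arm(commands=[0.0067,0.004,-0.0005,0,0,-7,0.0134,0.008,-0.001,0,0,-14,0.02,0.012,-0.0014,0,0,-21,0.0269,0.016,-0.002,-0.1,0,-28,0.0336,0.02,-0.0024,-0.1,0,-35,0.0403,0.024,-0.003,-0.2,0,-42,0.047,0.028,-0.0033,-0.2,-0.1,-49,0.0538,0.032,-0.004,-0.3,-0.1,-56,0.0605,0.036,-0.0042,-0.3,-0.1,-63,0.0672,0.04,-0.0047,-0.3,-0.15,-69.7])

```text
t: 19.5
tcp_pos: [0.5703, -0.0304, 0.2208]
tool_rot: [0.259, 0.966, -0.0, -0.0]
force: [0.6, -0.1, -1.4]
finger_gap: 0.455
gripper_force: 60.5
```

>>> step_arm(commands=[0,0.005,0,0,0,-6.3,0,0.012,0,0,0,-12.6,-0.001,0.02,0,0,0,-19,-0.001,0.03,0,0,0,-25,-0.002,0.04,0,0,0,-31.5,-0.003,0.05,0,0,0,-38,-0.004,0.058,0,0,0,-44,-0.0044,0.064,0,0,0,-50.5,-0.0044,0.07,0,0,0,-57,-0.0044,0.07,0,0,0,-63.2])

```text
t: 20.5
tcp_pos: [0.6096, 0.0282, 0.2206]
tool_rot: [-0.286, 0.958, -0.0, -0.0]
force: [0.3, -0.7, -1.3]
finger_gap: 0.453
gripper_force: 60.5
```

```bash
python3 - <<'E'
from h import *
R=frame(0,213.2)
plan([(np.array([.6088,.0284,.24]),R),(np.array([.6088,.0284,.204]),R)])
s=snap('scene','s5')
p=np.array(manip.sense()['tcp_pos']);print('bottom',proj(s,[p[0],p[1],p[2]+.019-.0525]),proj(s,[p[0],p[1],p[2]+.019+.0095]),'tip',proj(s,[.6088,.0284,.144]))
b=load('s0')
cv2.imwrite('pics/c8.png',cv2.resize(s['pixels'][140:230,275:345],None,fx=6.6,fy=6.6,interpolation=cv2.INTER_CUBIC))
E
```

```text
t 20.5 tcp [0.6096 0.0282 0.2206] q [-1.360e-01  5.200e-01  1.482e+00 -1.000e-03  1.140e+00 -2.286e+00] gap 0.45316503061749003 F [ 0.3 -0.7 -1.3]
[ 0.0005  0.0006 -0.0004] [-0.01 -0.05 -0.  ]
[0.    0.    0.036] [0. 0. 0.]
bottom [307.0241432  177.91508681] [306.69862023 158.10424461] tip [307.32380945 191.2239419 ]
```

View pics/c8.png

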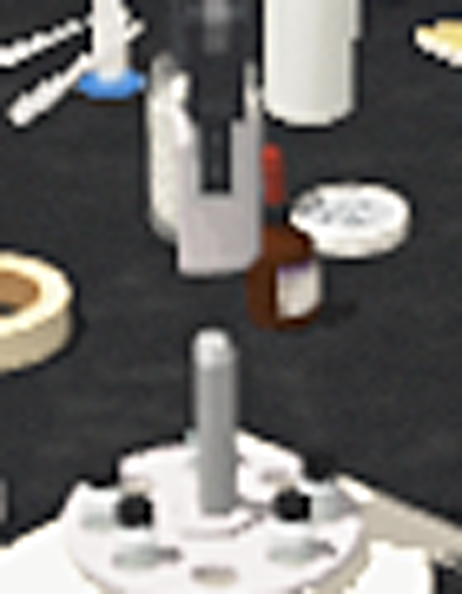

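The crop shows the held sleeve from x=180 to 259 above the shaft at 196–237, with its flat to the left as wanted. I'll measure the lateral offset at subpixel level.

```bash
python3 - <<'E'
from h import *
s=load('s5'); I=s['pixels'].astype(float).mean(2)
for v in (173,175,177,178,179,180,181,193,196,199,202,205,208): print(v,I[v,298:320].astype(int))
E
```

```text
173 [129 159 189 202 201 187 184 187 177 173 174 173 169 167 164 158  98  40
  37  34  20 223]
175 [ 57 107 118 130 196 189 184 187 185 182 173 172 171 168 163 160 106  57
  53  44  46  36]
177 [ 45  42  33  43 190 195 188 185 183 185 175 169 170 169 165 162 105  59
  57  55  57  51]
178 [ 47  49  43  25 192 198 185 186 185 188 178 175 173 171 171 147  94  54
  54  51  49  49]
179 [ 54  52  48  34 194 203 193 190 188 191 187 181 178 175 160 106  54  47
  46  46  39  37]
180 [ 49  50  44  32 169 186 181 179 177 172 167 161 154 145 107  55  42  45
  34  71  66  80]
181 [ 55  49  46  41  82 114 120 116 118  99  93  88  63  48  42  40  46  45
  34 127 120 135]
193 [ 46  50  53  50  46  34 128 212 226 194 179 161 112  63  47  52  51  52
  55  55  55  52]
196 [ 59  58  62  66  61  50  99 157 158 144 138 139 102  56  44  54  58  56
  58  61  65  61]
199 [ 51  52  51  52  48  44  95 159 162 148 144 142 103  55  44  46  50  53
  52  52  53  54]
202 [ 59  57  54  54  54  39  91 161 164 149 143 141 104  54  45  47  48  48
  48  49  50  57]
205 [ 52  50  49  46  41 119 135 161 162 147 141 137 134 154  89  30  32  43
  48  48  48  50]
208 [211 224 226 239 243 241 228 180 157 146 140 130 133 223 250 249 254 255
 247 223 172 100]
```

```bash
python3 - <<'E'
from h import *
b=load('t0'); I=b['pixels'].astype(float).mean(2)
print('cols',list(range(286,306)))
for v in range(164,184): print(v,I[v,286:306].astype(int))
s=load('s0');J=s['pixels'].astype(float).mean(2)
print('scene',list(range(290,326)))
for v in range(205,226): print(v,J[v,290:326].astype(int))
c=(.6088,.0284)
for z in(.052,.058,.12,.138,.144):print(z,proj(b,(*c,z)),proj(s,(*c,z)))
# silhouettes under hypotheses
th=np.linspace(0,2*np.pi,361)
for ang in(33.2,213.2):
    a=np.radians(ang);n=np.array([np.cos(a),np.sin(a)]);t=np.array([-n[1],n[0]])
    pts=[]
    for z,k in((.058,1),(.138,1),(.144,.7)):
        x=np.minimum(12*np.cos(th),6)*k/1000;y=12*np.sin(th)*k/1000
        pts+=[proj(b,(*(np.array(c)+x[i]*n+y[i]*t),z)) for i in range(361) if abs(12*np.cos(th[i]))<=12 and (12*np.cos(th[i])<=6.0)]
    h=cv2.convexHull(np.float32(pts))
    m=np.zeros((160,160),np.uint8);cv2.fillPoly(m,[np.int32(np.round((h-[285.5,163.5])*8))],255);m=cv2.resize(m,(20,20),interpolation=cv2.INTER_AREA)
    print(ang);print(m//26)
E
```

```text
cols [286, 287, 288, 289, 290, 291, 292, 293, 294, 295, 296, 297, 298, 299, 300, 301, 302, 303, 304, 305]
164 [174 180 183 183 181 235 251 251 251 251 251 251 251 251 251 250 250 251
 251 251]
165 [182 183 182 181 226 249 251 251 251 251 251 251 251 250 250 251 251 251
 251 251]
166 [183 181 179 179 236 251 251 251 251 245 230 242 250 250 251 251 251 251
 251 251]
167 [246 245 246 246 250 251 251 251 249 237 203 196 232 248 251 251 251 251
 252 252]
168 [251 251 251 251 251 251 245 232 234 236 224 190 202 236 248 251 251 252
 252 251]
169 [251 251 251 251 251 249 241 232 234 235 234 217 180 218 245 251 252 251
 251 251]
170 [251 251 251 245 231 233 237 236 236 235 235 221 174 213 240 248 251 251
 251 251]
171 [251 250 242 215 219 234 235 235 236 235 235 214 161 213 246 247 249 251
 251 251]
172 [250 251 242 206 203 229 236 236 236 235 229 192 146 185 240 246 247 251
 251 251]
173 [251 249 238 203 179 210 231 236 236 229 205 159 132 169 237 250 239 243
 251 250]
174 [247 248 249 222 162 176 190 192 190 179 152 137 125 141 231 251 244 244
 250 250]
175 [249 250 251 237 168 147 157 158 
[... 5445 characters left out ...]
 0 0 0 0 0]
 [0 0 0 0 0 8 9 9 9 9 9 9 9 3 0 0 0 0 0 0]
 [0 0 0 0 5 9 9 9 9 9 9 9 9 9 0 0 0 0 0 0]
 [0 0 0 0 9 9 9 9 9 9 9 9 9 9 4 0 0 0 0 0]
 [0 0 0 2 9 9 9 9 9 9 9 9 9 9 6 0 0 0 0 0]
 [0 0 0 2 9 9 9 9 9 9 9 9 9 9 7 0 0 0 0 0]
 [0 0 0 0 9 9 9 9 9 9 9 9 9 9 8 0 0 0 0 0]
 [0 0 0 0 8 9 9 9 9 9 9 9 9 9 9 0 0 0 0 0]
 [0 0 0 0 5 9 9 9 9 9 9 9 9 9 9 0 0 0 0 0]
 [0 0 0 0 2 9 9 9 9 9 9 9 9 9 9 2 0 0 0 0]
 [0 0 0 0 0 9 9 9 9 9 9 9 9 9 5 0 0 0 0 0]
 [0 0 0 0 0 7 9 9 9 9 9 9 8 2 0 0 0 0 0 0]
 [0 0 0 0 0 3 9 9 9 9 9 5 0 0 0 0 0 0 0 0]
 [0 0 0 0 0 0 7 9 9 8 2 0 0 0 0 0 0 0 0 0]
 [0 0 0 0 0 0 0 6 4 0 0 0 0 0 0 0 0 0 0 0]
 [0 0 0 0 0 0 0 0 0 0 0 0 0 0 0 0 0 0 0 0]
 [0 0 0 0 0 0 0 0 0 0 0 0 0 0 0 0 0 0 0 0]]
```

The evidence for the flat at +33°: the shaft's base outline in the top view is round at the lower right, and its top is cut at the upper left. Compared within the same image, the sleeve needs about 3 mm more along the flat normal (tool −x). Correcting and lowering to just past the tip.

>>> step_arm(commands=[-0.0008,0.0002,0,0,0,0,-0.0016,0.0004,0,0,0,0,-0.0024,0.0006,0.005,0,0,0,-0.0032,0.0007,0.01,0,0,0,-0.0032,0.0007,0.016,0,0,0,-0.0032,0.0007,0.022,0,0,0,-0.0032,0.0007,0.028,0,0,0,-0.0032,0.0007,0.034,0,0,0,-0.0032,0.0007,0.038,0,0,0,-0.0032,0.0007,0.038,0,0,0])

```text
t: 21.55
tcp_pos: [0.6122, 0.0297, 0.1838]
tool_rot: [-0.283, 0.959, -0.001, 0.0]
force: [-0.5, -0.4, -1.0]
finger_gap: 0.454
gripper_force: 60.5
```

>>> step_arm(commands=[0,0,0.001,0,0,0,0,0,0.002,0,0,0,0,0,0.003,0,0,0,0,0,0.004,0,0,0,0,0,0.005,0,0,0,0,0,0.006,0,0,0,0,0,0.007,0,0,0,0,0,0.008,0,0,0,0,0,0.009,0,0,0,0,0,0.01,0,0,0])

```text
t: 22.55
tcp_pos: [0.6127, 0.0296, 0.1746]
tool_rot: [-0.283, 0.959, -0.001, 0.001]
force: [0.0, -0.1, -1.7]
finger_gap: 0.454
gripper_force: 60.5
```

>>> step_arm(commands=[0,0,0.001,0,0,0,0,0,0.002,0,0,0,0,0,0.003,0,0,0,0,0,0.004,0,0,0,0,0,0.005,0,0,0,0,0,0.006,0,0,0,0,0,0.007,0,0,0,0,0,0.008,0,0,0,0,0,0.008,0,0,0,0,0,0.008,0,0,0])

```text
t: 23.55
tcp_pos: [0.6126, 0.0297, 0.1665]
tool_rot: [-0.283, 0.959, -0.001, 0.001]
force: [0.5, 1.5, -1.9]
finger_gap: 0.456
gripper_force: 60.5
```

>>> step_arm(commands=[0,0,0.004,0,0,0,0,0,0.008,0,0,0,0,0,0.012,0,0,0,0,0,0.016,0,0,0,0,0,0.02,0,0,0,0,0,0.024,0,0,0,0,0,0.028,0,0,0,0,0,0.032,0,0,0,0,0,0.034,0,0,0,0,0,0.034,0,0,0])

```text
t: 24.55
tcp_pos: [0.6126, 0.0297, 0.1321]
tool_rot: [-0.283, 0.959, -0.001, 0.001]
force: [-0.9, 1.4, -2.4]
finger_gap: 0.453
gripper_force: 60.7
```

>>> step_arm(commands=[0,0,0.004,0,0,0,0,0,0.008,0,0,0,0,0,0.012,0,0,0,0,0,0.016,0,0,0,0,0,0.02,0,0,0,0,0,0.024,0,0,0,0,0,0.028,0,0,0,0,0,0.032,0,0,0,0,0,0.035,0,0,0,0,0,0.035,0,0,0])

```text
t: 25.55
tcp_pos: [0.6127, 0.0296, 0.0969]
tool_rot: [-0.283, 0.959, -0.001, 0.001]
force: [-0.7, 3.0, -2.6]
finger_gap: 0.451
gripper_force: 60.6
```

>>> step_arm(commands=[0,0,0.001,0,0,0,0,0,0.002,0,0,0,0,0,0.003,0,0,0,0,0,0.004,0,0,0,0,0,0.005,0,0,0,0,0,0.006,0,0,0,0,0,0.007,0,0,0,0,0,0.007,0,0,0,0,0,0.007,0,0,0,0,0,0.007,0,0,0])

```text
t: 26.55
tcp_pos: [0.6129, 0.0296, 0.092]
tool_rot: [-0.283, 0.959, -0.001, 0.001]
force: [-2.8, 4.6, 8.5]
finger_gap: 0.453
gripper_force: 61.8
```

>>> step_arm(commands=[0,0,-0.001,0,0,0,0,0,-0.001,0,0,0,0,0,-0.001,0,0,0,0,0,-0.001,0,0,0,0,0,-0.001,0,0,0,0,0,-0.001,0,0,0,0,0,-0.001,0,0,0,0,0,-0.005,0,0,0,0,0,-0.01,0,0,0,0,0,-0.02,0,0,0], jaw=80)

```text
t: 27.55
tcp_pos: [0.6124, 0.0296, 0.1107]
tool_rot: [-0.283, 0.959, -0.001, 0.001]
force: [0.6, 0.5, 0.0]
finger_gap: 0.798
gripper_force: 0.0
```

>>> step_arm(commands=[0,0,-0.02,0,0,0,0,0,-0.05,0,0,0,0,0,-0.085,0,0,0,0,0,-0.12,0,0,0,0,0,-0.14,0,0,0,0,0,-0.15,0,0,5,0,0,-0.15,0,0,13,0,0,-0.15,0,0,21,0,0,-0.15,0,0,29,0,0,-0.15,0,0,37])

```text
t: 28.55
tcp_pos: [0.6124, 0.0298, 0.2618]
tool_rot: [0.039, 0.999, -0.001, 0.002]
force: [-0.3, -0.0, -0.2]
finger_gap: 0.799
gripper_force: 0.0
```

```bash
python3 - <<'E'
from h import *
# tier: grasp y along world +-x. q6 check below
x,y=.4238,.2712
plan([(np.array([x,y,.20]),frame(0,90)),(np.array([x,y,.041]),frame(0,90))])
s=snap('scene','s6');J=s['pixels'].astype(float).mean(2)
for z in(.058,.09,.12): print(z,proj(s,(.6123,.0305,z)))
for v in(188,192,197,200,204,208,212,216,220): print(v,J[v,296:320].astype(int))
# refine tier disc centre: scene/top hub
b=load('t0');I=b['pixels'].astype(float).mean(2)
m=(I>200).astype(np.uint8)[220:292,160:235];n,l,st,ce=cv2.connectedComponentsWithStats(m);k=1+st[1:,4].argmax()
c,_=cv2.findContours((l==k).astype(np.uint8),0,cv2.CHAIN_APPROX_NONE);e=cv2.fitEllipse(max(c,key=len));print(e)
print(back(b,e[0][0]+160,e[0][1]+220,.006))
E
```

```text
t 28.55 tcp [0.6124 0.0298 0.2618] q [-1.330e-01  4.780e-01  1.432e+00 -1.000e-03  1.227e+00 -1.626e+00] gap 0.7991137738833921 F [-0.3 -0.  -0.2]
[0.207  0.2262 0.0796] [ 0.12  0.25 85.57]
[0.    0.    0.159] [0. 0. 0.]
0.058 [306.40206087 216.26296541]
0.09 [306.23662098 207.15176347]
0.12 [306.0777015  198.39965709]
188 [52 48 51 51 50 54 50 48 47 47 44 46 44 45 48 47 52 43 45 42 39 54 47 34]
192 [ 48  47  49  47  48  45  48  32 128 215 226 212 215 157  88  54  52  56
  56  56  56  55  55  55]
197 [ 56  56  54  49  31 253 254 243 199 159 157 144 141 132 141 147 140  78
  47  53  55  58  62  64]
200 [ 54  54  57  47  18 233 249 242 220 200 195 190 204 204 227 242 189  99
  46  51  51  51  53  55]
204 [ 50  53  51  48  37 148 190 188 188 184 184 181 175 173 169 164 160  99
  42  43  51  51  53  52]
208 [102 182 210 224 225 223 198 184 186 184 185 182 175 172 170 162 140 230
 255 255 247 223 171  98]
212 [209 216 236 241 241 233 202 184 188 185 185 182 173 171 168 159 142 221
 196 167 175 174 195 210]
216 [ 35  11 189 244 242 227 199 182 185 182 186 182 176 171 170 164 149 150
 157 165 102  42  44  45]
220 [224 194 223 242 241 238 217 201 219 223 220 220 206 194 163 199 216 216
 215 206 224 249 255 255]
((37.435733795166016, 34.49355697631836), (55.29957962036133, 56.77818298339844), 55.785003662109375)
[0.42471206 0.27331287 0.006     ]
```

The sleeve is seated: its top projects to rows 197–200 and its base to row 219, as predicted. On to the tier.

>>> step_arm(commands=[0.015,0.0165,0.008,0,0,8.56,0.035,0.038,0.016,0,0,17.1,0.06,0.065,0.024,0,0,25.7,0.085,0.093,0.032,0,0,34.2,0.11,0.12,0.04,0,0.1,42.8,0.135,0.147,0.048,0,0.1,51.3,0.16,0.174,0.056,0.1,0.2,59.9,0.182,0.198,0.064,0.1,0.2,68.5,0.199,0.216,0.072,0.1,0.2,77,0.207,0.2262,0.0796,0.12,0.25,85.57])

```text
t: 29.6
tcp_pos: [0.4206, 0.2715, 0.1806]
tool_rot: [0.706, 0.709, -0.0, -0.001]
force: [0.6, 0.3, 0.5]
finger_gap: 0.799
gripper_force: 0.0
```

```bash
python3 - <<'E'
from h import *
plan([(np.array([.424,.272,.040]),frame(0,90))])
s=snap('scene','s7');J=s['pixels'].astype(float).mean(2)
c=(.424,.272)
for z in(.008,.052): print(z,proj(s,(*c,z)),proj(s,(c[0]+.07,c[1],z)),proj(s,(c[0]-.07,c[1],z)),proj(s,(c[0],c[1]+.07,z)))
# disc ellipse in scene s0
I=load('s0')['pixels'].astype(float).mean(2)
m=(I>150).astype(np.uint8)[265:325,285:360];m=cv2.morphologyEx(m,cv2.MORPH_CLOSE,np.ones((13,13)));n,l,st,ce=cv2.connectedComponentsWithStats(m);k=1+st[1:,4].argmax();print(st[k]+[285,265,0,0,0])
th=np.linspace(0,2*np.pi,73);P=np.array([proj(s,(c[0]+.07*np.cos(t),c[1]+.07*np.sin(t),z)) for t in th for z in (0,.008)]);print('pred disc u',P[:,0].min(),P[:,0].max(),'v max',P[:,1].max())
E
```

```text
t 29.6 tcp [0.4206 0.2715 0.1806] q [3.490e-01 4.360e-01 1.793e+00 1.000e-03 9.140e-01 3.440e-01] gap 0.7993912357604693 F [0.6 0.3 0.5]
[0.0004 0.0036 0.1596] [-0.07 -0.03  0.24]
0.008 [322.68868622 295.24852449] [298.60484773 286.3175286 ] [348.21875582 304.71582544] [308.4717489 312.8384715]
0.052 [322.75583365 281.31748739] [298.16599875 272.6024152 ] [348.85508605 290.56752383] [308.21882231 298.51254806]
[ 294  276   57   42 1792]
pred disc u 294.4571090443842 350.95787107303465 v max 318.0400044718654
```

>>> step_arm(commands=[0.0012,0.0042,0.015,0,0,0.2,0.0012,0.0042,0.035,0,0,0.2,0.0012,0.0042,0.055,0,0,0.2,0.0012,0.0042,0.075,0,0,0.2,0.0012,0.0042,0.095,0,0,0.2,0.0012,0.0042,0.115,0,0,0.2,0.0012,0.0042,0.135,0,0,0.2,0.0012,0.0042,0.15,0,0,0.2,0.0012,0.0042,0.1596,0,0,0.2,0.0012,0.0042,0.1596,0,0,0.2])

```text
t: 30.65
tcp_pos: [0.4265, 0.271, 0.02]
tool_rot: [0.706, 0.709, -0.001, -0.001]
force: [-0.9, -0.0, 0.5]
finger_gap: 0.799
gripper_force: 0.0
```

>>> step_arm(commands=[0,0,0,0,0,0,0,0,0,0,0,0,0,0,0,0,0,0,0,0,0,0,0,0,0,0,0,0,0,0,0,0,0,0,0,0,0,0,0,0,0,0,0,0,0,0,0,0,0,0,0,0,0,0,0,0,0,0,0,0], jaw=0, grip_force=70)

```text
t: 31.65
tcp_pos: [0.4271, 0.2716, 0.0217]
tool_rot: [0.706, 0.708, 0.001, -0.0]
force: [-0.3, -0.1, 6.6]
finger_gap: 0.453
gripper_force: 71.4
```

>>> step_arm(commands=[0,0,-0.01,0,0,0,0,0,-0.025,0,0,0,0,0,-0.045,0,0,0,0,0,-0.07,0,0,0,0,0,-0.095,0,0,0,0,0,-0.12,0,0,0,0,0,-0.145,0,0,0,0,0,-0.165,0,0,0,0,0,-0.175,0,0,0,0,0,-0.175,0,0,0])

```text
t: 32.65
tcp_pos: [0.427, 0.2715, 0.1968]
tool_rot: [0.706, 0.708, 0.001, 0.0]
force: [-0.2, 0.0, -3.3]
finger_gap: 0.448
gripper_force: 71.2
```

```bash
python3 - <<'E'
from h import *
plan([(np.array([.50,.17,.222]),frame(0,152)),(np.array([.6125,.0300,.222]),frame(0,213.2))])
E
```

```text
t 32.65 tcp [0.427  0.2715 0.1968] q [3.450e-01 4.170e-01 1.766e+00 1.000e-03 9.570e-01 3.420e-01] gap 0.4479452704652789 F [-0.2  0.  -3.3]
[-0.1017  0.0728 -0.0062] [ 1.000e-01 -2.000e-02 -6.187e+01]
[-0.1651 -0.0708  0.    ] [  0.    0.  -61.2]
```

>>> step_arm(commands=[-0.01,0.0073,-0.0006,0,0,-6.2,-0.02,0.0146,-0.0012,0,0,-12.4,-0.0305,0.0218,-0.0018,0,0,-18.6,-0.0407,0.029,-0.0025,0,0,-24.8,-0.0508,0.0364,-0.003,0,0,-31,-0.061,0.0437,-0.0037,0,0,-37.2,-0.0712,0.051,-0.0043,0,0,-43.4,-0.0814,0.0582,-0.005,0,0,-49.6,-0.0915,0.0655,-0.0056,0,0,-55.8,-0.1017,0.0728,-0.0062,0.1,0,-61.9])

```text
t: 33.65
tcp_pos: [0.4986, 0.1692, 0.1999]
tool_rot: [0.24, 0.971, -0.001, -0.003]
force: [-0.7, 0.2, -3.7]
finger_gap: 0.457
gripper_force: 71.1
```

>>> step_arm(commands=[-0.012,-0.005,0,0,0,-6.2,-0.03,-0.012,0,0,0,-12.4,-0.05,-0.0212,0,0,0,-18.6,-0.07,-0.03,0,0,0,-24.8,-0.09,-0.0386,0,0,0,-31,-0.11,-0.047,0,0,0,-37.2,-0.13,-0.0557,0,0,0,-43.4,-0.147,-0.063,0,0,0,-49.6,-0.16,-0.0686,0,0,0,-55.5,-0.1651,-0.0708,0,0,0,-61.2])

```text
t: 34.65
tcp_pos: [0.6121, 0.0284, 0.1992]
tool_rot: [-0.287, 0.958, 0.0, -0.003]
force: [0.7, -0.2, -3.0]
finger_gap: 0.455
gripper_force: 71.1
```

```bash
python3 - <<'E'
from h import *
plan([(np.array([.6132,.0311,.206]),frame(0,213.2))])
p=np.array(manip.sense()['tcp_pos'])
s=snap('scene','s8');I=s['pixels'].astype(float).mean(2)
u0=p[2]-.0217; th=np.linspace(0,2*np.pi,361)
for c in (p[:2],):
    P=np.array([proj(s,(c[0]+.07*np.cos(t),c[1]+.07*np.sin(t),u0+z)) for t in th for z in (0,.008)]);print('pred disc u',P[:,0].min(),P[:,0].max(),'v',P[:,1].min(),P[:,1].max(), 'hub axis',proj(s,(*c,u0+.03)),'shaft pred',proj(s,(.6124,.0305,.135)))
print(c,u0)
for v in(150,155,160,165,168,170,171,172,173,174,175,176,177,178,180,182,184,186,188): print(v,I[v,280:336].astype(int))
for v in(190,192,194,196): print(v,I[v,296:320].astype(int))
E
```

```text
t 34.65 tcp [0.6121 0.0284 0.1992] q [-1.350e-01  5.500e-01  1.493e+00 -2.000e-03  1.105e+00 -2.288e+00] gap 0.4554755557088369 F [ 0.7 -0.2 -3. ]
[-0.0024  0.0016  0.0122] [ 0.14 -0.29  0.19]
pred disc u 282.0916015811349 330.09401477160577 v 168.61643348480632 191.57086781767939 hub axis [306.007294   171.38100027] shaft pred [305.96788572 193.93749028]
[0.61212928 0.02842569] 0.17753787937196758
150 [ 46  46  43  38  22 144 245 207 190 192 221 228 229 212 142  62  32  47
 166 123  67  64  71  72  66 125 136 135 124  80  65  50 128 122  41 222
 237 229 228 228 224 221 215 211 206 200 196 193 107  40  48  52  50  54
  54  48]
155 [236 240 199  93  32  47  52  49  47  42  37  37  37  37  40  41  31 149
 239 248 150  57  52  50  51  65  69  65  57  53  46  35 160 215 113 218
 238 233 231 226 223 220 213 207 205 200 195 198 110  39  49  48  51  53
  54  54]
160 [ 52  51  54  49  54  54  50  49  51  49  50  53  49  51  49  49  36 106
 212 221 221 232 131  37  48  51  52  51  52  46  35 153 203 195 123  56
  48  45  44  45  45  47  42  48  50  51  49  51  50  53  49  51  50  46
  48  51]
[... 3440 characters left out ...]
0 178 178 175 159 105  43  43  52  55  56  50
  51  51]
188 [232 203 155 147 153  88  20  41 130 177 196 212 226 245 244 244 245 242
 242 245 244 242 244 247 250 245 245 233 225 238 249 247 242 240 240 238
 236 227 210 208 190 164 155 145 102  42  28  36  45  51  51  52  51  52
  49  50]
190 [186 183 171 187 192 199 201 200 204 194 194 192 189 184 185 175 170 158
 159 156 154 151 107  80]
192 [ 42  37  38  32  33  31  28  24  76 128 141 134 133 113  70  41  41  44
  48  49  52  50  50  54]
194 [ 51  49  49  52  46  47  46  40  84 149 170 158 149 146 107  59  49  52
  54  52  54  57  54  54]
196 [ 62  58  59  59  47 199 169 145 159 150 146 147 145 136 118 101  68  54
  58  57  59  59  63  62]
```

Disc edges in the scene view put the tier about 1.5 mm short along the flat normal, close to the planned correction of −2.4 mm in tool x and +1.6 mm in tool y. Applying it and lowering.

>>> step_arm(commands=[-0.0008,0.0005,0,0,-0.1,0.1,-0.0016,0.001,0,0.1,-0.2,0.2,-0.0024,0.0016,0.004,0.1,-0.3,0.2,-0.0024,0.0016,0.009,0.1,-0.3,0.2,-0.0024,0.0016,0.014,0.1,-0.3,0.2,-0.0024,0.0016,0.019,0.1,-0.3,0.2,-0.0024,0.0016,0.024,0.1,-0.3,0.2,-0.0024,0.0016,0.028,0.1,-0.3,0.2,-0.0024,0.0016,0.03,0.1,-0.3,0.2,-0.0024,0.0016,0.03,0.1,-0.3,0.2])

```text
t: 35.7
tcp_pos: [0.6131, 0.0324, 0.171]
tool_rot: [-0.284, 0.959, 0.0, 0.001]
force: [-0.4, 0.3, -4.1]
finger_gap: 0.455
gripper_force: 71.2
```

>>> step_arm(commands=[0,0,0.001,0,0,0,0,0,0.002,0,0,0,0,0,0.003,0,0,0,0,0,0.004,0,0,0,0,0,0.005,0,0,0,0,0,0.006,0,0,0,0,0,0.007,0,0,0,0,0,0.008,0,0,0,0,0,0.009,0,0,0,0,0,0.009,0,0,0])

```text
t: 36.7
tcp_pos: [0.6132, 0.0325, 0.1622]
tool_rot: [-0.284, 0.959, 0.0, 0.001]
force: [-0.2, 0.6, -3.2]
finger_gap: 0.451
gripper_force: 71.2
```

>>> step_arm(commands=[0.0002,-0.0004,0,0,0,0,0.0004,-0.0008,0.001,0,0,0,0.0004,-0.0008,0.002,0,0,0,0.0004,-0.0008,0.003,0,0,0,0.0004,-0.0008,0.004,0,0,0,0.0004,-0.0008,0.005,0,0,0,0.0004,-0.0008,0.006,0,0,0,0.0004,-0.0008,0.007,0,0,0,0.0004,-0.0008,0.008,0,0,0,0.0004,-0.0008,0.009,0,0,0])

```text
t: 37.7
tcp_pos: [0.6134, 0.0316, 0.1534]
tool_rot: [-0.284, 0.959, -0.0, 0.001]
force: [0.6, -0.4, -2.4]
finger_gap: 0.458
gripper_force: 71.2
```

>>> step_arm(commands=[0,0,0.0015,0,0,0,0,0,0.003,0,0,0,0,0,0.0045,0,0,0,0,0,0.006,0,0,0,0,0,0.0075,0,0,0,0,0,0.009,0,0,0,0,0,0.0105,0,0,0,0,0,0.012,0,0,0,0,0,0.0125,0,0,0,0,0,0.0125,0,0,0])

```text
t: 38.7
tcp_pos: [0.6136, 0.0316, 0.1417]
tool_rot: [-0.284, 0.959, -0.0, 0.002]
force: [-1.0, 0.0, 3.5]
finger_gap: 0.453
gripper_force: 71.8
```

>>> step_arm(commands=[0,0,0.0005,0,0,0,0,0,0.001,0,0,0,0,0,0.0015,0,0,0,0,0,0.0015,0,0,0,0,0,0.0015,0,0,0,0,0,0.001,0,0,0,0,0,0.0005,0,0,0,0,0,0.0005,0,0,0,0,0,0.0005,0,0,0,0,0,0.0005,0,0,0])

```text
t: 39.7
tcp_pos: [0.6137, 0.0316, 0.1417]
tool_rot: [-0.284, 0.959, -0.0, 0.002]
force: [-2.2, 0.4, 7.2]
finger_gap: 0.453
gripper_force: 72.3
```

>>> step_arm(commands=[0,0,0,0,0,0,0,0,0,0,0,0,0,0,0,0,0,0,0,0,0,0,0,0,0,0,0,0,0,0,0,0,0,0,0,0,0,0,0,0,0,0,0,0,-0.004,0,0,0,0,0,-0.01,0,0,0,0,0,-0.02,0,0,0], jaw=80)

```text
t: 40.7
tcp_pos: [0.6131, 0.0316, 0.1607]
tool_rot: [-0.284, 0.959, 0.0, 0.001]
force: [-0.6, 0.3, 0.8]
finger_gap: 0.795
gripper_force: 0.0
```

>>> step_arm(commands=[0,0,-0.015,0,0,0,0,0,-0.04,0,0,0,0,0,-0.07,0,0,0,0,0,-0.09,0,0,0,0,0,-0.1,0,0,8,0,0,-0.1,0,0,16,0,0,-0.1,0,0,24,0,0,-0.1,0,0,32,0,0,-0.1,0,0,40,0,0,-0.1,0,0,46], jaw=0)

```text
t: 41.7
tcp_pos: [0.6132, 0.0315, 0.2616]
tool_rot: [0.115, 0.993, 0.0, 0.002]
force: [-0.0, 1.2, 0.8]
finger_gap: -0.002
gripper_force: 0.0
```

```bash
python3 - <<'E'
from h import *
s=snap('scene','s9');I=s['pixels'].astype(float).mean(2)
th=np.linspace(0,2*np.pi,361);c=(.6125,.0308)
P=np.array([proj(s,(c[0]+.07*np.cos(t),c[1]+.07*np.sin(t),.12+z)) for t in th for z in (0,.008)]);print('pred disc u',P[:,0].min(),P[:,0].max(),'v',P[:,1].min(),P[:,1].max())
J=load('s0')['pixels'].astype(float).mean(2)
D=(np.abs(s['pixels'].astype(float)-load('s0')['pixels']).sum(2)>60).astype(np.uint8)[150:260,260:350]
D=cv2.morphologyEx(D,cv2.MORPH_OPEN,np.ones((2,2)));n,l,st,ce=cv2.connectedComponentsWithStats(D);print(st[st[:,4]>40]+[260,150,0,0,0])
# slider: push with closed fingers from low side
d=np.radians(-13);X=np.array([np.cos(d),np.sin(d)]);Y=np.array([-np.sin(d),np.cos(d)])
sh=np.array([.6122,.0305]);tr=sh-.131*X  # joint 0.04
print('track mid',tr)
for j in(.02,.06):print(j,tr+(j-.04)*Y)
b=snap('top','t9');K=b['pixels'].astype(int).mean(2)
u,v=map(int,proj(b,(*(tr-.02*Y),.07)));print('grip pred px',u,v);print(K[v-6:v+9,u-14:u+12].astype(int))
E
```

```text
pred disc u 282.40818966932574 329.3736337280475 v 185.7387441127548 209.91993315849345
[[ 260  150   90  110 8382]
 [ 301  150   10    6   45]
 [ 283  181   48   48 1139]
 [ 299  210    9   17   84]
 [ 318  213   12   16   74]
 [ 331  216   14   14  113]]
track mid [0.48455752 0.05996859]
0.02 [0.4800585  0.04048119]
0.06 [0.48905654 0.07945599]
grip pred px 290 230
[[ 73  76  77  78  78  78  77  77  76  75  75  74  74  73  73  72  72  71
   70  70  72  75  78  84 115 133]
 [ 66  67  68  70  72  75  77  77  75  74  74  74  74  74  72  72  71  70
   70  69  67  68  69  81 115 132]
 [ 68  64  64  64  65  66  68  72  73  74  74  74  73  72  72  72  71  70
   70  68  67  66  66  69  92 120]
 [103  97  82  66  63  63  63  64  75  84  84  79  73  73  72  71  70  70
   69  68  67  66  65  65  70 107]
 [111 109 105 102  96  81  79 108 132 151 141 108  86  73  72  71  70  69
   69  67  67  67  65  65  63  95]
 [111 111 110 109 108 105 103 106 111 121 120 107  89  70  66  68  69  69
   69  67  67  66  65  64  63  83]
 [111 110 110 109 109 110 109 107 104  99  89  84  77  63  60  62  64  65
  
[... 205 characters left out ...]
67  60  60
   60  61  62  63  64  63  61  61]
 [111 110 110 110 110 109 108 107 106 104 101  99  97  96  93  85  76  66
   59  60  60  60  62  62  62  60]
 [110 111 110 110 109 110 108 108 106 103 101  98  97  96  95  93  89  81
   70  62  60  60  60  60  61  60]
 [110 111 110 110 109 109 108 107 104 103 101  98  97  96  94  93  92  88
   84  75  65  60  59  59  59  59]
 [110 110 111 110 109 110 108 106 105 103 101  98  96  95  94  93  90  88
   86  82  72  61  58  57  58  58]
 [110 111 111 110 109 109 108 106 105 103 100  98  96  95  95  93  91  88
   86  83  77  69  62  58  58  58]
 [110 110 111 110 109 109 107 106 104 103 100  98  95  96  93  93  90  88
   85  82  77  74  68  61  70  78]]
```

The tier seated at the expected height, and its disc appears in the scene at u 283–331 as predicted. Now the slider: I'll grasp the grip along its track and carry it.

```bash
python3 - <<'E'
from h import *
R=frame(15,-13,-1); g=np.array([.4803,.0414,.064])
plan([(g+[0,0,.15],R),(g,R),(g+np.array([.039*.225,.039*.974,0]),R)])
E
```

```text
t 41.8 tcp [0.6133 0.0315 0.2615] q [-1.310e-01  4.790e-01  1.430e+00  1.000e-03  1.228e+00 -1.476e+00] gap -0.0012585027751778211 F [ 0.4 -0.2  0.3]
[ 0.1271 -0.0202  0.0653] [  0.09 -14.79   0.03]
[0.0388 0.     0.1449] [0. 0. 0.]
[-0.     0.039  0.   ] [0. 0. 0.]
```

>>> step_arm(commands=[0.015,-0.0025,0,0,-1.5,0,0.035,-0.005,0,0,-3,0,0.058,-0.0075,0,0,-4.5,0,0.08,-0.01,0.005,0,-6,0,0.1,-0.013,0.015,0,-7.5,0,0.115,-0.016,0.028,0,-9,0,0.124,-0.018,0.04,0,-10.5,0,0.1271,-0.0202,0.052,0,-12,0,0.1271,-0.0202,0.062,0,-13.5,0,0.1271,-0.0202,0.0653,0.1,-14.8,0], jaw=50, grip_force=20)

```text
t: 42.8
tcp_pos: [0.4843, 0.0404, 0.1946]
tool_rot: [0.111, 0.985, -0.015, 0.129]
force: [-0.3, 0.2, -0.1]
finger_gap: 0.502
gripper_force: 0.0
```

```bash
python3 - <<'E'
from h import *
R=frame(15,-13,-1); g=np.array([.4803,.0414,.064])
plan([(g,R)])
E
```

```text
t 42.8 tcp [0.4843 0.0404 0.1946] q [-0.132  0.327  1.991 -0.047  0.565 -1.442] gap 0.5019904580469206 F [-0.3  0.2 -0.1]
[0.0376 0.0003 0.1441] [-0.03 -0.06  0.16]
```

>>> step_arm(commands=[0.004,0,0.015,0,0,0,0.008,0,0.032,0,0,0,0.013,0,0.05,0,0,0,0.018,0,0.07,0,0,0,0.023,0,0.09,0,0,0,0.028,0,0.108,0,0,0,0.032,0,0.123,0,0,0,0.035,0,0.135,0,0,0,0.0376,0,0.144,0,0,0,0.0376,0,0.144,0,0,0])

```text
t: 43.8
tcp_pos: [0.4858, 0.04, 0.0453]
tool_rot: [0.111, 0.985, -0.015, 0.129]
force: [-0.7, 0.8, -0.3]
finger_gap: 0.502
gripper_force: 0.0
```

>>> step_arm(commands=[0,0,0,0,0,0,0,0,0,0,0,0,0,0,0,0,0,0,0,0,0,0,0,0,0,0,0,0,0,0,0,0,0,0,0,0,0,0,0,0,0,0,0,0,0,0,0,0,0,0,0,0,0,0,0,0,0,0,0,0], jaw=0)

```text
t: 44.8
tcp_pos: [0.4863, 0.04, 0.0467]
tool_rot: [0.112, 0.985, -0.015, 0.13]
force: [-0.9, -0.1, 6.0]
finger_gap: 0.204
gripper_force: 25.7
```

```bash
python3 - <<'E'
from h import *
R=frame(15,-13,-1); mid=np.array([.4846,.06]); Y=np.array([.225,.974])
plan([(np.array([*(mid+.02*Y),.064]),R)])
st=manip.sense();R=Rn.from_quat(st['tool_rot']).as_matrix();g=np.array(st['tcp_pos'])-.019*R[:,2]
print('joint est',(g[:2]-mid)@Y+.04, 'X off',(g[:2]-mid)@[.974,-.225])
E
```

```text
t 44.8 tcp [0.4863 0.04   0.0467] q [-0.132  0.659  2.101 -0.203  0.123 -1.278] gap 0.20448558389580834 F [-0.9 -0.1  6. ]
[0.0015 0.0391 0.0007] [-0.01  0.06  0.03]
joint est 0.020940127485727857 X off 0.0012419569998537348
```

>>> step_arm(commands=[0,0.004,0,0,0,0,0,0.009,0,0,0,0,0,0.015,0,0,0,0,0,0.021,0,0,0,0,0,0.027,0,0,0,0,0,0.033,0,0,0,0,0,0.037,0,0,0,0,0,0.039,0,0,0,0,0,0.039,0,0,0,0,0,0.039,0,0,0])

```text
validation failed for argument at $.co...
```

>>> step_arm(commands=[0,0,0,0,0,0,0,0,0,0,0,0,0,0,0,0,0,0,0,0,0,0,0,0,0,0,0,0,0,0,0,0,0,0,0,0,0,0,0,0,0,0,-0.006,0,0,0,0,0,-0.015,0,0,0,0,0,-0.03,0,0,0,0,0,-0.045,0,0,0], jaw=50)

```text
validation failed for argument at $.co...
```

```bash
python3 - <<'E'
from h import *
plan([(np.array([.42,-.12,.24]),frame(15,-13,-1))])
E
```

```text
t 44.8 tcp [0.4863 0.04   0.0467] q [-0.132  0.659  2.101 -0.203  0.123 -1.278] gap 0.20448558389580834 F [-0.9 -0.1  6. ]
[-0.0225 -0.1709 -0.1751] [-0.01  0.06  0.03]
```

>>> step_arm(commands=[0,0.004,0,0,0,0,0,0.009,0,0,0,0,0,0.015,0,0,0,0,0,0.021,0,0,0,0,0,0.027,0,0,0,0,0,0.033,0,0,0,0,0,0.037,0,0,0,0,0,0.039,0,0,0,0,0,0.039,0,0,0,0,0,0.039,0,0,0,0])

```text
t: 45.8
tcp_pos: [0.4951, 0.0785, 0.0467]
tool_rot: [0.112, 0.985, -0.015, 0.13]
force: [-0.7, 1.0, 6.4]
finger_gap: 0.205
gripper_force: 25.7
```

>>> step_arm(commands=[0,0,0,0,0,0,0,0,0,0,0,0,0,0,0,0,0,0,0,0,0,0,0,0,0,0,0,0,0,0,0,0,0,0,0,0,0,0,-0.006,0,0,0,0,0,-0.015,0,0,0,0,0,-0.03,0,0,0,0,0,-0.045,0,0,0], jaw=50)

```text
t: 46.8
tcp_pos: [0.4827, 0.0809, 0.0904]
tool_rot: [0.112, 0.985, -0.015, 0.129]
force: [0.4, 0.0, -0.2]
finger_gap: 0.497
gripper_force: 0.0
```

```bash
python3 - <<'E'
from h import *
plan([(np.array([.40,-.22,.26]),frame(15,-13,-1))])
E
```

```text
t 46.8 tcp [0.4827 0.0809 0.0904] q [-0.032  0.555  2.068 -0.191  0.267 -1.198] gap 0.49675808225920165 F [ 0.4  0.  -0.2]
[-0.0312 -0.3118 -0.1482] [-0.01 -0.07  0.01]
```

>>> step_arm(commands=[0,0,-0.02,0,0,0,0,0,-0.045,0,0,0,0,0,-0.075,0,0,0,0,0,-0.105,0,0,0,0,-0.01,-0.13,0,0,0,0,-0.03,-0.145,0,0,0,0,-0.06,-0.148,0,0,0,-0.01,-0.09,-0.148,0,0,0,-0.015,-0.12,-0.148,0,0,0,-0.02,-0.15,-0.148,0,0,0])

```text
t: 47.8
tcp_pos: [0.4306, -0.0617, 0.2386]
tool_rot: [0.112, 0.985, -0.015, 0.13]
force: [1.4, -0.0, -1.2]
finger_gap: 0.501
gripper_force: 0.0
```

>>> step_arm(commands=[0,-0.02,0,0,0,0,0,-0.045,0,0,0,0,0,-0.075,0,0,0,0,0,-0.1,0,0,0,0,0,-0.12,0,0,0,0,0,-0.14,0,0,0,0,0,-0.15,0,0,0,0,0,-0.16,0,0,0,0,0,-0.16,0,0,0,0,0,-0.16,0,0,0,0])

```text
t: 48.8
tcp_pos: [0.395, -0.2163, 0.2377]
tool_rot: [0.112, 0.985, -0.015, 0.129]
force: [0.3, -0.2, 0.3]
finger_gap: 0.498
gripper_force: 0.0
```

```bash
python3 - <<'E'
from h import *
st=manip.sense();print(st['tcp_pos'],st['t'])
a=snap('scene','s10');b=snap('top','t10')
z=lambda I,x0,y0,w,h,W,H:cv2.resize(I[y0:y0+h,x0:x0+w],(W,H),interpolation=cv2.INTER_CUBIC)
cv2.imwrite('pics/c9.png',np.hstack([z(b['pixels'],242,136,100,120,400,480),z(a['pixels'],262,165,85,102,400,480)]))
E
```

```text
[ 0.39499395 -0.21632914  0.23771104] 48.8
```

View pics/c9.png

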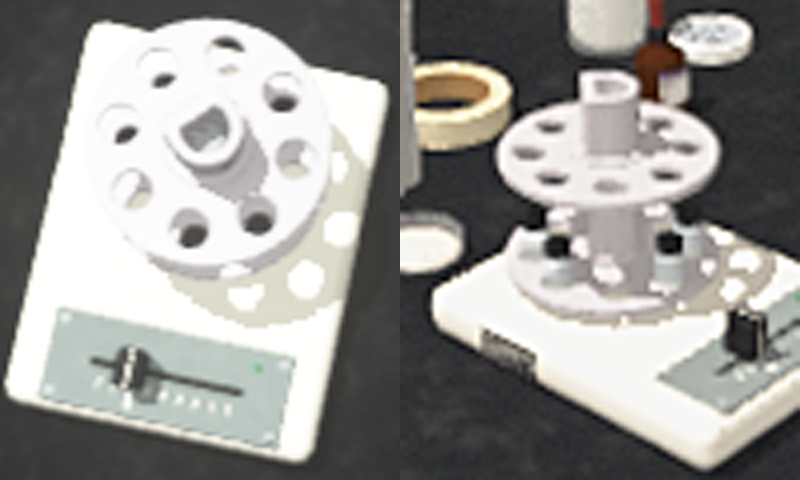

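The picture shows the tier level on the sleeve, with the hub at (205,130) in the top crop and (610,110) in the scene crop. The grip's white line at about (129,370) lines up with the long mark at (129,394).

```bash
python3 -c "
from station import manip
print(manip.sign_off())"
```

```text
the job is handed in; nothing more can be done
None
```

The job is handed in with no verdict returned: the sleeve stood alone before seating, sleeve and upper tier are down on the shaft, and the speed slider lines up with the long mark (about 0.060 m), at about 49 s of the 72 s allowed.

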